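# Change the cell in the leaning click-in cell holder

## Robot

A 6-joint arm with a two-finger parallel gripper is mounted at the origin on a cart in front of the work surface, level with it; the furniture and walls round the work are solid. World frame = base frame: x ahead of the robot, y to its left, z up, the work surface at z = 0. Lengths are in m, angles in rad, forces in N, time in s.
With the tool pointing down it reaches from about 0.3 to 0.875 m from the base axis. Payload 6.4 kg.
Tool frame: the origin (TCP) lies on the centre line of the jaws, within the pads' length; the fingertips stand 14 mm ahead of it and the grasp point (between the pads) lies 5 mm behind it; z points along the fingers, y is the direction in which the jaws open and shut (so a half turn about z gives the same grasp; the last joint's range is limited). The gripper opens to 85 mm and grips with 20 to 120 N. Pads are 22 mm wide; open, the fingers measure 114 mm over their backs; the gripper's body (76 mm by 85 mm) begins 54 mm behind the grasp point. The pads swing forward as they close: fully open they stand 13 mm farther back than shut.
Start: joints at [-1.555, 0.181, 1.607, -0, 1.354, -0.206], TCP at [0.127, -0.561, 0.245] pointing down, gripper open.
Joint ranges: [-2.99, 2.99], [-0.89, 2.07], [0.3, 2.58], [-1.14, 4.28], [0, 2.63], [-3.12, 3.12]. Speed limits (rad/s): [2.57, 2.57, 3.01, 3.14, 3.14, 3.14].

## Interface

Orientations are given as a unit quaternion [w, x, y, z].
In Python, from bench import * gives the robot as it stands.
- The arm moves only by the tool servo_tool, never from a script. Its argument "plan" is a list that holds one entry, the list of rows, each a list of 5 numbers: the shift along the world's x, y, z in m, then the turn about the world's z in rad, then the gripper command: -1 is shut, 1 is fully open, values between are in proportion. In form: [[[tx, ty, tz, roll, claw], ...]]. A call has 1 to 8 rows; each row shifts and turns the commanded pose from where the row before left it; what a row does not reach is not made up. A row lasts 1/10 s, in which the tool goes at most 50 mm and 8.59 degrees, less where a joint would pass 70% of its speed; a pose out of reach is approached as far as the arm can. A call with a gripper value outside its range is refused whole. The fingers move at their own pace and stop on an object; the grip force is fixed at half the most. Time passes only in rows, so rows that do not move let the fingers close. It gives the time, the measured TCP pose, the force and the opening at its end, in the units of the state.
- get_obs(): the state, without advancing time (a new reading comes with each control period).
- camera(name): name is "side" or "top" or "wrist"; returns a dict with "img" (400x640x3 uint8, blue, green, red), "camera_matrix" (3x3 intrinsics, pixels), "rvec" (rotation vector, rad) and "tvec" (3), from world to camera coordinates, as OpenCV has them. Camera axes: x right, y down, z forward; pixel columns grow to the right and rows downward; lengths in m; the calibration is good to about 2 mm. The wrist camera is an equidistant fisheye: a pixel r from the principal point sees the ray r / f radians off the axis. A picture is of the moment at which its call begins. There is no depth.
- hand_in(): hands the job in, once; it reports no verdict.
Trained networks look in a picture, given as the dict that the camera call returned (one of the last four; its "shot" number tells which), for a name from the list of things; names that differ only in an ending like _2 or _b are one class to them, and where a whole thing is asked for, a point or a joint stands for the part that bears it (a point fixed in the world has none). Each returns a list of dicts, best first, with "conf" (0 to 1); they miss things now and then, are a little off and sometimes report something else, mostly with a low value. They report only what shows in the picture. A call takes as long as a camera call. They do not tell look-alikes from the thing itself.
- trace(picture, thing): "mask" (400x640 bool, what is visible of it) and "rect" ([left, top, right, bottom] as shares, 0 to 1, of the picture: columns of its width, rows of its height, round what is visible of it).
- pinpoint(picture, thing): "centre" ([row, column] as shares, 0 to 1, of the picture: columns of its width, rows of its height: a listed point, or the origin of a listed thing).
The state is a dict: "time_s": time; "q": joint angles; "dq": joint speeds; "joint_efforts": joint torques, N m; "eef_pos": TCP position; "eef_rot": TCP orientation; "wrist_force": force on the tool from outside, world axes, zero at the start; "torque": the same for the moment, N m; "opening": opening from 0.0 (shut) to 1.0 (fully open).
Only numpy, scipy, OpenCV 4.12 (cv2) and the standard library are available. Lean on these libraries where they do the work, as an engineer would, in place of code of your own. Each camera call takes 0.05 s, during which the arm holds its last target.

## Task

The cell in the leaning cell holder has been read: press the holder's ejector plunger fully in so that the knockout pin lifts that cell free of the side ball, and put it in the rinsing glass. Then take the fresh cell with the same T-shaped head from the wooden rack and push it into the holder, the same way round, past the sprung side ball until it clicks and its head sits flush on the block, without forcing it. Leave the glass standing in its place and the other things where they are.

Things in the scene. Friction and masses are not known exactly. Their poses are not given: they have to be found in the camera images.
- cell_block: Fixed aluminium block of the cell holder. Origin: middle of its well's mouth in the leaning top face, 92 mm above the table. z points out of the well, 25 deg from vertical (up, towards the robot's side); x up the face's slope, y level. Well 13.5 mm square, 54 mm deep, mouth bevelled 3.5 mm. Face spans x -23 to 51, y +-23 mm. A cell goes in with its notched sides to +-x, T head along x.
- cell_holder: Grey base plate (130 x 90 mm) with the yoke that carries the block; fixed. Origin: centre of its underside. Capped ports stand out 13 mm from the block's two sides, 24 mm down; nothing else stands beside the mouth but the ejector.
- side_ball (a joint): How far the sprung 8 mm steel ball is pushed back, m: 0 = out (or in a cell's notch), about 0.0015 while rubbing on a cell's flat side, at most 0.0035. The ball stands 2.5 mm out of the well's -x wall, centred 43.5 mm below the mouth. Pushing a cell past it takes about 5 to 15 N along the block's -z; the last 10 mm of the way are against it.
- ejector (a joint): Travel of the ejector plunger along the block's -z, m: 0 = out (it springs back), 0.018 = fully in. It drives the knockout pin up through the well's floor by as much: fully in, it lifts a seated cell 17 mm, its foot above the ball, which then carries the cell with about 10 mm between the block's face and the head's underside once the plunger is let go. Takes about 5 to 20 N.
- ejector_top (a point): Middle of the top of the plunger's round black cap (17 mm wide, on an 11 mm steel stem): 34 mm up the slope (block's +x) from the well and, when out, 24 mm above the face. Moves with the plunger.
- used_cell_mid (a point): Middle of the cell that starts home in the block, 24 mm below the mouth along the well: dark steel frame 12.5 x 12.5 x 58 mm, 25 g, z along it to its head. Grey T head (top 5 mm) 26 mm long along x, flush with the body in y: pinch across y near the top. Notches 2.5 mm deep in its +x and -x sides, 6 to 13 mm above the foot; foot bevelled 2 mm. Home: head's underside on the block's face.
- fresh_cell_mid (a point): Middle of the fresh cell, same shape and size as the used one. It starts upright in one of three slots of the wooden rack, foot 8 mm above the table, T head along the rack's length, so pinch it across the rack by its top; half a turn about z makes no difference. Home in the block its middle is 24 mm below the mouth along the well.
- glass_mid (a point): Middle (half-way up) of the clear rinsing glass: 85 mm high, 83 mm wide at the rim, about 70 mm inside at the rim, 45 mm at the inner floor, which is 14 mm above the table. Loose, 0.34 kg. z is its axis.
- cuvette_rack: Fixed wooden rack, 50 mm wide (its x), 142 mm long (its y), end boards 42 mm high, rails to 39 mm. Origin: centre of its underside. 14 mm square slots at y = -48, 0 and +48 mm hold the fresh cell and two plain cuvettes (two more slots are empty).
- cuvette_a: Bystander in the rack: plain clear open cuvette, 13 x 13 x 48 mm, no T head; origin at its foot.
- cuvette_b: Another such plain cuvette, bystander in the rack; origin at its foot.
- dropper_bottle: Bystander: white dropper bottle with nozzle, 33 mm wide, 82 mm high, standing between glass and rack; origin at its foot.
- timer: Bystander: flat timer, 58 x 62 x 17 mm, lying near the table's front edge; origin at its underside.
There are look-alikes about, which are no part of the job. Of the things that look like the part that bears glass_mid, the larger one is meant.

How it is judged:
On the way, in this order (a step that is already met when the one before it is completed fails the run):
1. the ejector plunger is pressed in and the knockout pin has lifted the used cell clear of the side ball (value of joint ejector above 0.013 m and z of used_cell_mid in the frame of cell_block above -0.0135 m), for 0.05 s.
2. the used cell lies or stands in the rinsing glass, let go (x of used_cell_mid in the frame of glass_mid between -0.03 and 0.03 m and y of used_cell_mid in the frame of glass_mid between -0.03 and 0.03 m and z of used_cell_mid in the frame of glass_mid below 0.02 m and contact force between the fingers and used_cell below 0.05 N and linear speed of used_cell below 0.05 m/s), for 0.2 s.
At the end, for the whole second after the job is handed in: The fresh cell is in the well, within 1.5 mm of home height (head flush) and 2 mm of the axis, the side ball out in its notch; the ejector is out; the used cell is in the rinsing glass (middle within 30 mm of its axis, at most 20 mm above its middle); glass upright, all at rest (x of used_cell_mid in the frame of glass_mid between -0.03 and 0.03 m and y of used_cell_mid in the frame of glass_mid between -0.03 and 0.03 m and z of used_cell_mid in the frame of glass_mid below 0.02 m and z of fresh_cell_mid in the frame of cell_block between -0.0255 and -0.0225 m and x of fresh_cell_mid in the frame of cell_block between -0.002 and 0.002 m and y of fresh_cell_mid in the frame of cell_block between -0.002 and 0.002 m and angle between the z axis of fresh_cell_mid and the z axis of cell_block, either way round below 0.06 rad and value of joint side_ball below 0.0006 m and value of joint ejector below 0.003 m and linear speed of used_cell below 0.02 m/s and linear speed of fresh_cell below 0.01 m/s and angle between glass_mid's own z axis and vertical below 0.1 rad); the robot touches nothing.
It fails at once if a cell is forced: pressed against the holder with more than 60 N (contact force between any of fresh_cell, used_cell and cell_holder above 60 N).
It fails at once if the rinsing glass is knocked over or shoved more than 50 mm (angle between glass_mid's own z axis and vertical above 0.3 rad or distance of glass_mid from where it was at the start of the episode above 0.05 m).
It fails at once if a bystander (plain cuvette, dropper bottle, timer) is moved more than 25 mm (distance of any of cuvette_a, cuvette_b, dropper_bottle, timer from where it was at the start of the episode above 0.025 m).
It also fails if it takes over 59 s, if anything falls off the work surface, if the arm or the gripper's body presses on something with over 40 N, if the wrist force passes 120 N, or if a joint passes its speed limit or range.

## Working session

There is one attempt and no reset: what is moved stays moved. The work goes in short steps, Python scripts to look and compute and a tool call to move; the robot and the scene stay as the last step left them, time stands still between calls to the robot, and variables do not carry over. Pictures are saved under pics/ and viewed, and the job is handed in when it is done.

Besides the shell and the picture viewer there is one more tool, called in YAML: its name, and indented under it one key for each argument. servo_tool: Moves the arm, as the interface text tells. Its arguments: {"type":"object","properties":{"plan":{"type":"array"}},"required":["plan"]}

```bash
ls; mkdir -p pics; python3 - <<'E'
from bench import *
import cv2
o=get_obs(); print({k:o[k] for k in ('time_s','eef_pos','eef_rot','wrist_force','opening')})
for n in ('side','top','wrist'):
    p=camera(n); cv2.imwrite(f'pics/{n}0.png',p['img']); print(n,p['camera_matrix'],p['rvec'],p['tvec'])
E
```

```text
pics
{'time_s': 0.0, 'eef_pos': array([ 0.12648284, -0.56037972,  0.24438721]), 'eef_rot': array([-8.61270432e-04,  9.93857657e-01,  1.10662589e-01,  8.05605951e-05]), 'wrist_force': array([-0.42352989,  0.3997145 ,  0.13167457]), 'opening': 0.9971924457676462}
side [[390.27893571   0.         320.31705801]
 [  0.         390.27893571 195.84249168]
 [  0.           0.           1.        ]] [ 2.01076677 -0.20515233  0.14928547] [-0.47001878  0.16170295  0.85433541]
top [[398.60673754   0.         320.63835269]
 [  0.         398.60673754 199.8342747 ]
 [  0.           0.           1.        ]] [ 2.17480648 -2.14280299  0.07535632] [0.03111384 0.48693255 0.96475691]
wrist [[309.70691629   0.         316.56441274]
 [  0.         309.70691629 199.18677302]
 [  0.           0.           1.        ]] [-2.26333867  1.80895839  0.27178788] [-0.57469573 -0.03760426  0.37868391]
```

View pics/side0.png

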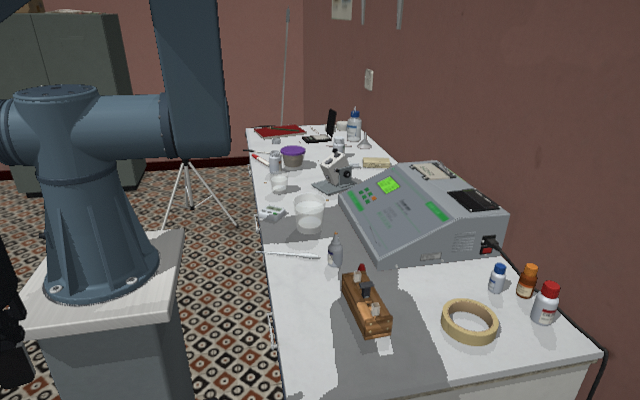

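View pics/top0.png

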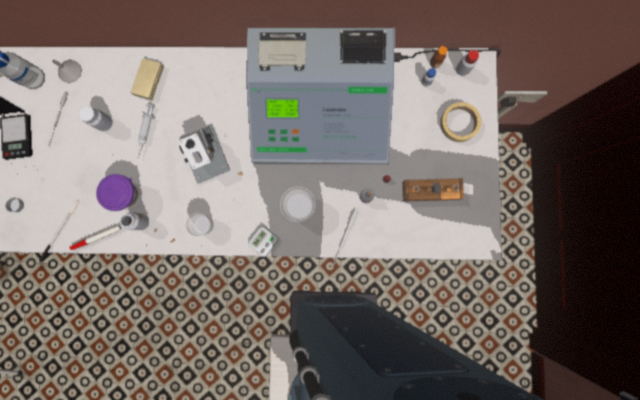

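View pics/wrist0.png

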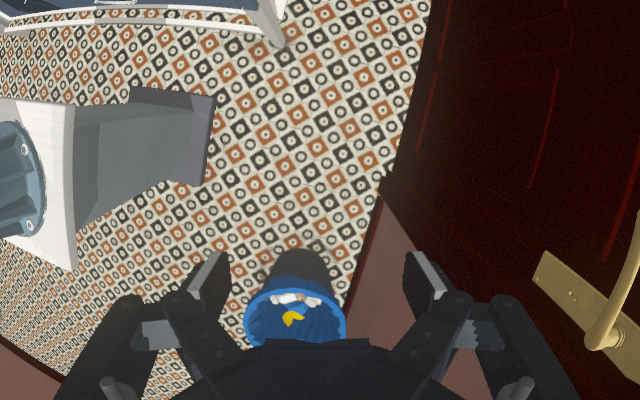

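```bash
cat > h.py <<'E'
from bench import *
import cv2, numpy as np
def P(p):
    R=cv2.Rodrigues(np.array(p['rvec'],float))[0]; return R,np.array(p['tvec'],float).ravel(),np.array(p['camera_matrix'],float)
def ray(p,name,uv):
    R,t,K=P(p); x=(uv[0]-K[0,2])/K[0,0]; y=(uv[1]-K[1,2])/K[1,1]
    if name=='wrist':
        r=np.hypot(x,y); d=np.array([np.sin(r)*x/r,np.sin(r)*y/r,np.cos(r)])
    else: d=np.array([x,y,1.]); d/=np.linalg.norm(d)
    return -R.T@t, R.T@d
def proj(p,name,X):
    R,t,K=P(p); c=R@np.asarray(X,float)+t
    if name=='wrist':
        r=np.hypot(c[0],c[1]); th=np.arctan2(r,c[2]); q=c[:2]/r*th
    else: q=c[:2]/c[2]
    return q*K[0,0]+K[:2,2]
def tri(rays):
    A=np.zeros((3,3));b=np.zeros(3)
    for o,d in rays:
        M=np.eye(3)-np.outer(d,d);A+=M;b+=M@o
    X=np.linalg.solve(A,b); return X,[np.linalg.norm((np.eye(3)-np.outer(d,d))@(X-o)) for o,d in rays]
def onz(r,z):
    o,d=r; return o+d*(z-o[2])/d[2]
def pp(p,thing):
    return [(np.array([c['centre'][1]*640,c['centre'][0]*400]),c['conf']) for c in pinpoint(p,thing)]
E
python3 - <<'E'
from h import *
S=camera('side');T=camera('top')
for n in ['cell_block','cell_holder','ejector_top','used_cell_mid','fresh_cell_mid','glass_mid','cuvette_rack','cuvette_a','dropper_bottle','timer']:
    a=pp(S,n);b=pp(T,n)
    print(n,[(x.round(1),round(c,2)) for x,c in a],[(x.round(1),round(c,2)) for x,c in b])
    for x,c in a:
        for y,e in b:
            X,r=tri([ray(S,'side',x),ray(T,'top',y)])
            if r[0]<.015: print('   ',X.round(3),np.round(r,4))
for n in ('side','top'):
    im={'side':S,'top':T}[n]['img']
    c=im[100:300,240:440] if n=='side' else im[110:260,160:310]
    cv2.imwrite(f'pics/{n}crop.png',cv2.resize(c,None,fx=3 if n=='side' else 4,fy=3 if n=='side' else 4,interpolation=cv2.INTER_CUBIC))
cv2.imwrite('pics/rack.png',cv2.resize(np.hstack([S['img'][250:350,320:420],T['img'][140:240,380:480]]),None,fx=4,fy=4,interpolation=cv2.INTER_CUBIC))
E
```

```text
cell_block [(array([334.2, 157.4]), 0.7), (array([355. , 293.6]), 0.21)] [(array([199.7, 158.8]), 0.9)]
    [0.58  0.315 0.11 ] [0.0106 0.0106]
cell_holder [(array([337.3, 183.9]), 0.75)] [(array([206.3, 154.7]), 0.75)]
    [0.604 0.333 0.012] [0.0044 0.0044]
ejector_top [(array([337.9, 146.2]), 0.49), (array([333.1, 260.9]), 0.49)] [(array([187.5, 146.3]), 0.5)]
    [0.599 0.334 0.139] [0.0074 0.0074]
used_cell_mid [(array([327.9, 170.6]), 0.4)] [(array([200.1, 154.4]), 0.6)]
    [0.583 0.333 0.061] [0.0068 0.0068]
fresh_cell_mid [(array([362.7, 293.5]), 0.47)] [(array([413.6, 190.7]), 0.62), (array([434.1, 186.8]), 0.59)]
    [ 0.52  -0.195  0.009] [0.0056 0.0056]
    [ 0.515 -0.235  0.044] [0.0047 0.0047]
glass_mid [(array([309.7, 216.3]), 0.91), (array([280.9, 181.5]), 0.62)] [(array([199.6, 229.6]), 0.9), (array([300.9, 207.9]), 0.85), (array([363.8, 195.7]), 0.41)]
    [0.468 0.085 0.04 ] [0.0031 0.0031]
    [0.417 0.333 0.036] [0.0093 0.0093]
cuvette_rack [(array([362.4, 313.4]), 0.83), (array([355.1, 295.8]), 0.17)] [(array([427.9, 190.1]), 0.83)]
    [ 0.516 -0.233 -0.007] [0.0021 0.0021]
    [ 0.507 -0.223  0.03 ] [0.0066 0.0066]
cuvette_a [(array([373.6, 321.9]), 0.56), (array([352.1, 292.9]), 0.41)] [(array([187.6, 143.7]), 0.69), (array([410.7, 189.9]), 0.62), (array([451.5, 190.2]), 0.58)]
    [ 0.537 -0.204 -0.061] [0.0128 0.0128]
    [ 0.516 -0.285  0.02 ] [0.0005 0.0005]
    [ 0.798  0.659 -0.726] [0.0053 0.0053]
    [ 0.511 -0.186  0.006] [0.005 0.005]
    [ 0.494 -0.265  0.075] [0.0143 0.0143]
dropper_bottle [(array([332.6, 262. ]), 0.86)] [(array([364.6, 192.6]), 0.62)]
    [ 0.501 -0.071  0.003] [0.0071 0.0071]
timer [(array([272.9, 212.2]), 0.52)] [(array([263.7, 245.7]), 0.93)]
    [0.378 0.178 0.012] [0.0069 0.0069]
```

View pics/sidecrop.png

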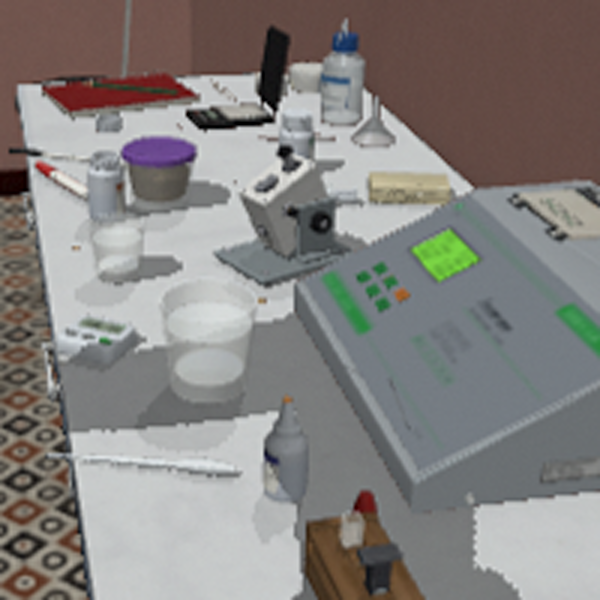

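View pics/topcrop.png

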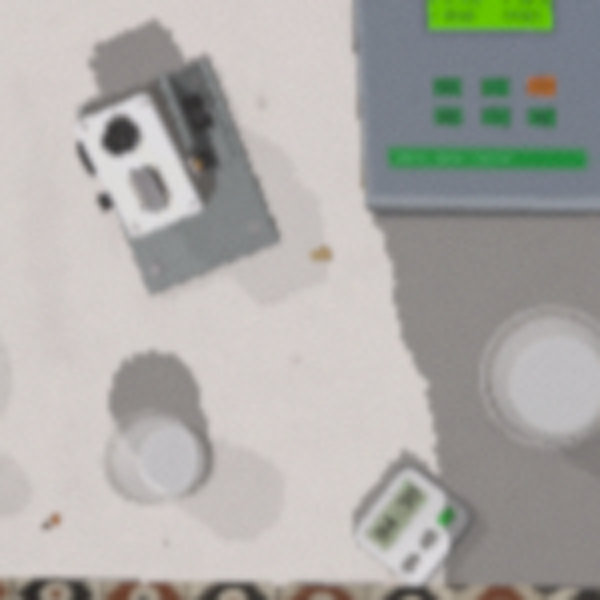

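View pics/rack.png

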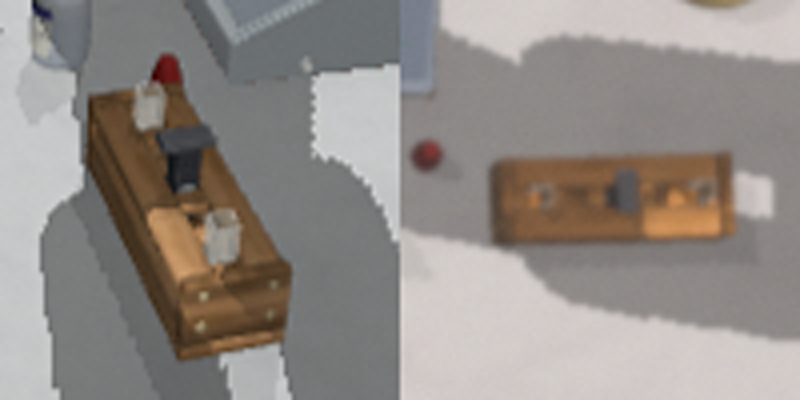

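servo_tool:
  plan:
    - [[0.036, 0.04, 0.01, 0, 1], [0.036, 0.04, 0.01, 0, 1], [0.036, 0.04, 0.01, 0, 1], [0.036, 0.04, 0.01, 0, 1], [0.036, 0.04, 0.005, 0, 1], [0.036, 0.04, 0.005, 0, 1], [0.036, 0.04, 0.005, 0, 1], [0.036, 0.04, 0, 0, 1]]

```text
time_s: 2.05
eef_pos: [0.3927, -0.2652, 0.2968]
eef_rot: [0.001, 0.994, 0.111, 0.001]
wrist_force: [0.7, -1.1, -0.4]
opening: 0.999
```

```bash
python3 - <<'E'
from h import *
o=get_obs(); print(o['eef_pos'],o['eef_rot'])
p=camera('wrist'); cv2.imwrite('pics/w1.png',p['img'])
R,t,K=P(p); print(-R.T@t, R[2])
for n in ['fresh_cell_mid','cuvette_rack','cuvette_a','dropper_bottle']:
    print(n,[(x.round(1),round(c,2)) for x,c in pp(p,n)])
E
```

```text
[ 0.39270764 -0.26522251  0.29683914] [9.78230517e-04 9.93870985e-01 1.10539736e-01 6.88979375e-04]
[ 0.46580982 -0.24869791  0.42508547] [-0.28441203 -0.06697104 -0.95636012]
fresh_cell_mid [(array([315.3,  65.6]), 0.55)]
cuvette_rack []
cuvette_a [(array([277.7,  61. ]), 0.71), (array([350.2,  74.5]), 0.6)]
dropper_bottle [(array([199.2,  59.9]), 0.78)]
```

View pics/w1.png

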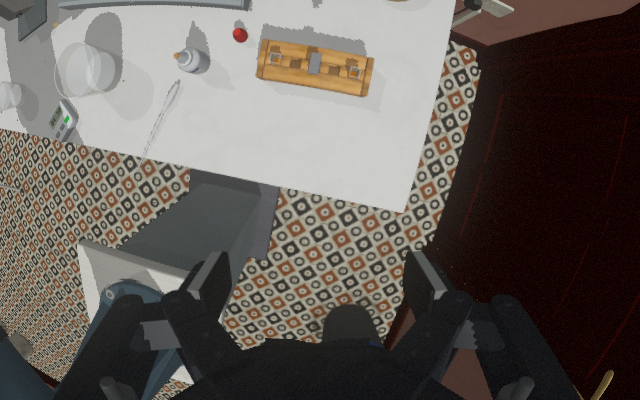

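servo_tool:
  plan:
    - [[0.003, 0.048, 0, 0, 1], [0.003, 0.048, 0, 0, 1], [0.003, 0.048, 0, 0.05, 1], [0.003, 0.048, 0, 0.05, 1], [0.003, 0.048, 0, 0.05, 1], [0.003, 0.048, 0, 0.05, 1], [0.003, 0.048, 0, 0, 1], [0.003, 0.048, 0, 0, 1]]

```text
time_s: 3.1
eef_pos: [0.4157, 0.1174, 0.2959]
eef_rot: [0.0, 0.978, 0.208, 0.0]
wrist_force: [1.6, -0.9, -1.1]
opening: 1.0
```

servo_tool:
  plan:
    - [[0.006, 0.048, 0, 0, 1], [0.006, 0.048, 0, 0, 1], [0.006, 0.048, 0, 0, 1], [0.006, 0.048, 0, 0, 1], [0, 0, 0, 0, 1]]

```text
time_s: 3.6
eef_pos: [0.4403, 0.3121, 0.2948]
eef_rot: [-0.001, 0.978, 0.21, -0.0]
wrist_force: [0.7, -0.9, 0.6]
opening: 1.0
```

```bash
python3 - <<'E'
from h import *
o=get_obs(); print(o['eef_pos'],o['eef_rot'])
p=camera('wrist'); cv2.imwrite('pics/w2.png',p['img'])
R,t,K=P(p); print(-R.T@t, R[2])
for n in ['cell_block','cell_holder','ejector_top','used_cell_mid','glass_mid']:
    print(n,[(x.round(1),round(c,2)) for x,c in pp(p,n)])
E
```

```text
[0.44027863 0.31208262 0.29480703] [-5.91225491e-04  9.77664523e-01  2.10170351e-01 -3.93397848e-04]
[0.50895229 0.34255668 0.42293564] [-0.26811426 -0.12042458 -0.95583088]
cell_block [(array([355.8,  57.3]), 0.86), (array([574. , 243.9]), 0.63)]
cell_holder [(array([346.5,  47.7]), 0.84)]
ejector_top [(array([358.8,  23.6]), 0.54), (array([382.6, 230.1]), 0.25), (array([589.5, 252.8]), 0.16)]
used_cell_mid [(array([358.5,  54.7]), 0.65), (array([349.8,  49.8]), 0.57)]
glass_mid [(array([464.4, 214.2]), 0.91), (array([295.7, 171.1]), 0.86), (array([356. ,  52.9]), 0.31)]
```

View pics/w2.png

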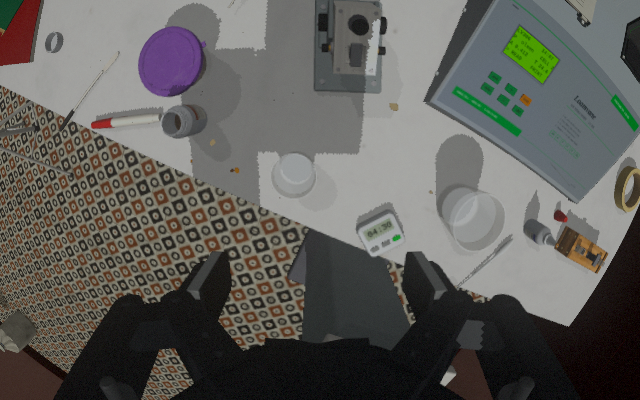

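servo_tool:
  plan:
    - [[0.045, 0.0, 0, 0, 1], [0.045, 0.0, 0, 0, 1], [0.03, -0.01, 0, 0, 1], [0, 0, 0, 0, 1]]

```text
time_s: 4.3
eef_pos: [0.563, 0.296, 0.2953]
eef_rot: [0.001, 0.978, 0.207, 0.0]
wrist_force: [-0.4, 0.0, -0.5]
opening: 1.0
```

```bash
python3 - <<'E'
from h import *
o=get_obs(); print(o['eef_pos'],o['eef_rot'])
p=camera('wrist'); cv2.imwrite('pics/w3.png',p['img'])
np.savez('w3.npz',**{k:p[k] for k in('camera_matrix','rvec','tvec','img')})
R,t,K=P(p); print(-R.T@t, R[2])
for n in ['cell_block','cell_holder','ejector_top','used_cell_mid','glass_mid']:
    print(n,[(x.round(1),round(c,2)) for x,c in pp(p,n)])
E
```

```text
[0.56298065 0.29596712 0.29530179] [5.31443562e-04 9.78386184e-01 2.06785006e-01 3.92242933e-04]
[0.63160302 0.3262052  0.42351785] [-0.26702283 -0.12033197 -0.95614801]
cell_block [(array([294. , 151.8]), 0.81), (array([289.7, 134.8]), 0.73)]
cell_holder [(array([299. , 122.8]), 0.93)]
ejector_top [(array([291.9, 133.6]), 0.55), (array([528.9, 289.9]), 0.32)]
used_cell_mid [(array([291.1, 140.4]), 0.78)]
glass_mid [(array([250.3, 243. ]), 0.98), (array([415.9, 283.1]), 0.95)]
```

View pics/w3.png

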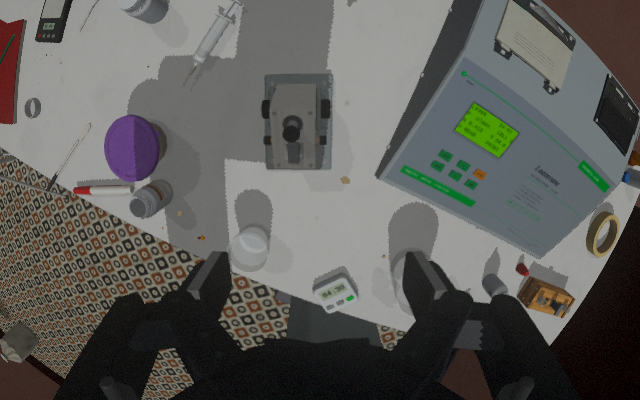

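servo_tool:
  plan:
    - [[-0.02, 0.02, -0.04, 0, 1], [-0.02, 0.01, -0.04, 0, 1], [0, 0, 0, 0, 1]]

```text
time_s: 4.9
eef_pos: [0.5126, 0.3296, 0.2092]
eef_rot: [0.001, 0.977, 0.211, -0.006]
wrist_force: [-1.0, 0.8, -0.0]
opening: 0.998
```

```bash
python3 - <<'E'
from h import *
o=get_obs(); print(o['eef_pos'],o['eef_rot'])
p=camera('wrist'); cv2.imwrite('pics/w4.png',p['img'])
np.savez('w4.npz',**{k:p[k] for k in('camera_matrix','rvec','tvec','img')})
for n in ['cell_block','cell_holder','ejector_top','used_cell_mid']:
    print(n,[(x.round(1),round(c,2)) for x,c in pp(p,n)])
w3=np.load('w3.npz')['img']
cv2.imwrite('pics/c3.png',cv2.resize(w3[60:180,240:360],None,fx=5,fy=5,interpolation=cv2.INTER_CUBIC))
cv2.imwrite('pics/c4.png',cv2.resize(p['img'][0:200,220:420],None,fx=3,fy=3,interpolation=cv2.INTER_CUBIC))
E
```

```text
[0.51259573 0.3295689  0.20920923] [ 6.43613268e-04  9.77492653e-01  2.10876921e-01 -6.21472727e-03]
cell_block [(array([351.3, 122.7]), 0.86)]
cell_holder [(array([342.3,  95.1]), 0.84)]
ejector_top [(array([356.7,  98.9]), 0.6)]
used_cell_mid [(array([346.8, 112.3]), 0.68)]
```

View pics/c3.png

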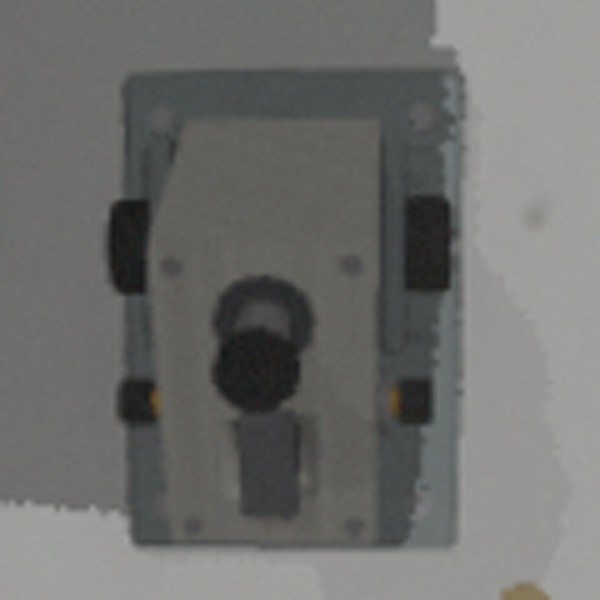

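View pics/c4.png

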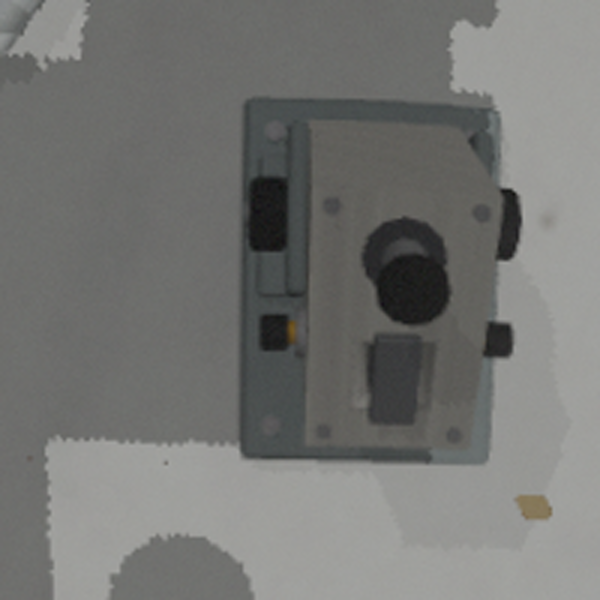

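```bash
cat > fit.py <<'E'
from h import *
from scipy.optimize import least_squares
w3=dict(np.load('w3.npz'));w4=dict(np.load('w4.npz'));T=camera('top')
c4=lambda x,y:(x/3+220,y/3); c3=lambda x,y:(x/5+240,y/5+60); ct=lambda x,y:(x/4+160,y/4+110)
obs=[(w4,'wrist',c4(413,289),(34,0,24)),(w4,'wrist',c4(396,379),(0,0,5)),
(w4,'wrist',c4(306,445),(-23,23,0)),(w4,'wrist',c4(312,121),(51,23,0)),(w4,'wrist',c4(393,423),(-13,0,5)),
(w3,'wrist',c3(257,370),(34,0,24)),(w3,'wrist',c3(270,518),(-13,0,5)),(w3,'wrist',c3(378,119),(51,-23,0)),(w3,'wrist',c3(379,541),(-23,-23,0)),
(T,'top',ct(120,132),(34,0,24)),(T,'top',ct(149,188),(0,0,5))]
a=np.radians(25)
def frame(v):
    c,s=np.cos(v[3]),np.sin(v[3])
    h=np.array([c,s,0]);up=np.array([0,0,1.])
    x=np.cos(a)*h+np.sin(a)*up; z=-np.sin(a)*h+np.cos(a)*up
    return np.c_[x,np.cross(z,x),z],np.array(v[:3])
def res(v):
    R,t=frame(v); return np.concatenate([ (proj(p,n,t+R@(np.array(b)/1000))-np.array(uv))*(1 if n=='wrist' else .7) for p,n,uv,b in obs]+[[ (v[2]-.092)*1000]])
if __name__=='__main__':
    s=least_squares(res,[.59,.33,.092,.42],loss='soft_l1')
    print(s.x,np.degrees(s.x[3]));print(res(s.x)[:-1].reshape(-1,2).round(1))
    R,t=frame(s.x);np.savez('block.npz',R=R,t=t)
    for n,b in [('cap',(34,0,24)),('headtop',(0,0,5))]: print(n,(t+R@(np.array(b)/1000)).round(4))
    print(R.round(3))
E
python3 fit.py
```

```text
[0.57965521 0.32921634 0.09226874 0.41361736] 23.698528802421567
[[ 0.9  0. ]
 [ 0.3  0.1]
 [-0.1 -1.2]
 [-0.  20.3]
 [ 0.1 -0.4]
 [-0.4  0.1]
 [ 0.1 -0.9]
 [-0.3 23.5]
 [-0.6 -0.8]
 [-1.1  1. ]
 [-0.4 -0.5]]
cap [0.5986 0.3375 0.1284]
headtop [0.5777 0.3284 0.0968]
[[ 0.83  -0.402 -0.387]
 [ 0.364  0.916 -0.17 ]
 [ 0.423  0.     0.906]]
```

servo_tool:
  plan:
    - [[0.04, 0.004, 0, -0.01, -1], [0.045, 0.004, 0, 0, -1], [0, 0, -0.02, 0, -1], [0, 0, -0.02, 0, -1], [0, 0, 0, 0, -1], [0, 0, 0, 0, -1]]

```text
time_s: 5.8
eef_pos: [0.605, 0.3372, 0.1766]
eef_rot: [-0.0, 0.979, 0.204, 0.0]
wrist_force: [0.5, 0.4, 0.5]
opening: 0.0
```

```bash
python3 - <<'E'
from h import *
o=get_obs(); print(o['time_s'],o['eef_pos'],o['opening'],o['wrist_force'])
p=camera('wrist'); cv2.imwrite('pics/w5.png',p['img'])
S=camera('side');cv2.imwrite('pics/s5.png',cv2.resize(S['img'][100:240,260:420],None,fx=4,fy=4,interpolation=cv2.INTER_CUBIC))
E
```

```text
5.8 [0.60498539 0.33720445 0.17659116] 0.00035784361816154343 [0.51065629 0.40329828 0.50382711]
```

View pics/w5.png

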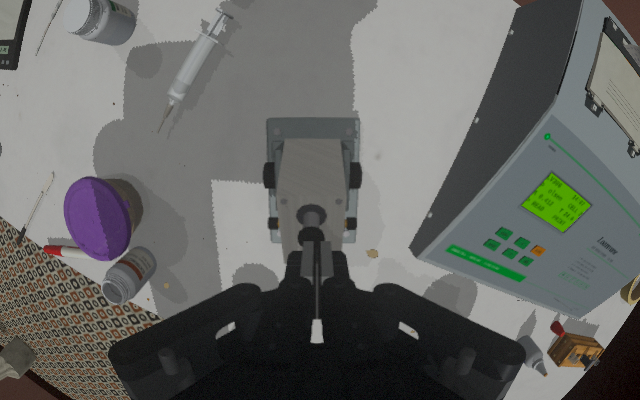

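View pics/s5.png

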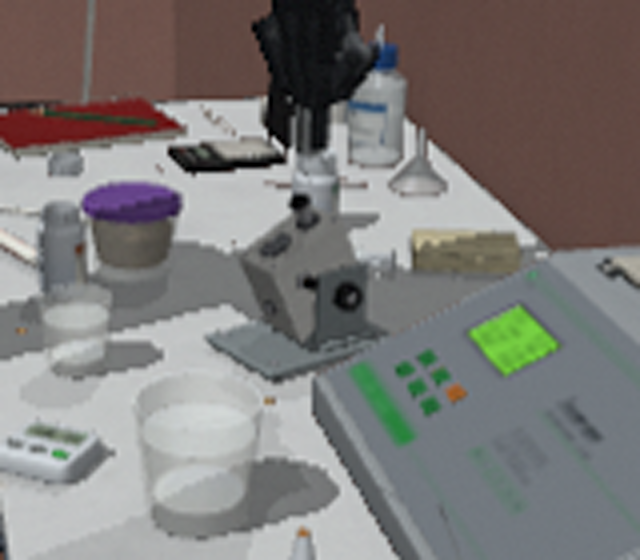

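servo_tool:
  plan:
    - [[-0.0065, 0, -0.015, 0, -1], [0, 0, -0.014, 0, -1], [0, 0, 0, 0, -1]]

```text
time_s: 6.2
eef_pos: [0.5969, 0.3371, 0.1453]
eef_rot: [0.0, 0.979, 0.205, -0.001]
wrist_force: [-1.4, -0.2, 1.4]
opening: 0.002
```

```bash
python3 - <<'E'
from h import *
o=get_obs(); print(o['time_s'],o['eef_pos'],o['wrist_force'])
p=camera('wrist'); cv2.imwrite('pics/w6.png',cv2.resize(p['img'][120:320,220:420],None,fx=3,fy=3,interpolation=cv2.INTER_CUBIC))
b=np.load('block.npz')
print(proj(p,'wrist',b['t']+b['R']@np.array([.034,0,.024])))
E
```

```text
6.2 [0.59691171 0.3371277  0.14534205] [-1.37543165 -0.24960311  1.43973603]
[316.41303322 251.86558489]
```

View pics/w6.png

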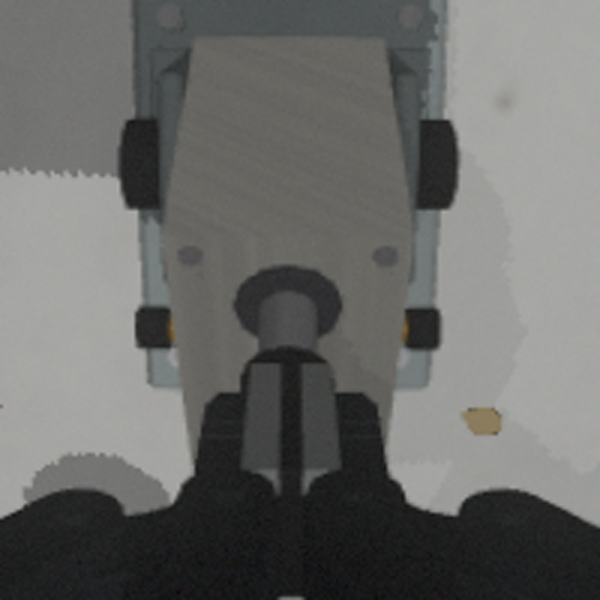

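servo_tool:
  plan:
    - [[0.002, 0.0005, -0.004, 0, -1], [0.002, 0.0007, -0.004, 0, -1], [0.0017, 0.0007, -0.004, 0, -1], [0.0017, 0.0007, -0.004, 0, -1], [0.001, 0.0005, -0.0025, 0, -1], [0, 0, 0, 0, -1], [0, 0, 0, 0, -1]]

```text
time_s: 6.95
eef_pos: [0.6072, 0.3409, 0.129]
eef_rot: [-0.0, 0.979, 0.204, 0.001]
wrist_force: [-0.3, 0.9, 6.1]
opening: -0.004
```

```bash
python3 - <<'E'
from h import *
o=get_obs(); print(o['time_s'],o['eef_pos'],o['wrist_force'])
p=camera('wrist'); cv2.imwrite('pics/w7.png',cv2.resize(p['img'][120:320,220:420],None,fx=3,fy=3,interpolation=cv2.INTER_CUBIC))
S=camera('side');cv2.imwrite('pics/s7.png',cv2.resize(S['img'][120:200,300:400],None,fx=6,fy=6,interpolation=cv2.INTER_CUBIC))
E
```

```text
6.95 [0.60716601 0.34089947 0.12900917] [-0.28913372  0.90321249  6.14411088]
```

View pics/w7.png

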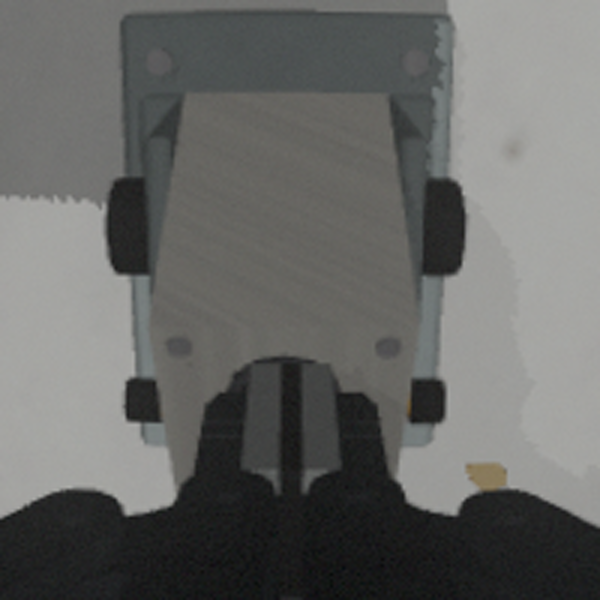

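View pics/s7.png

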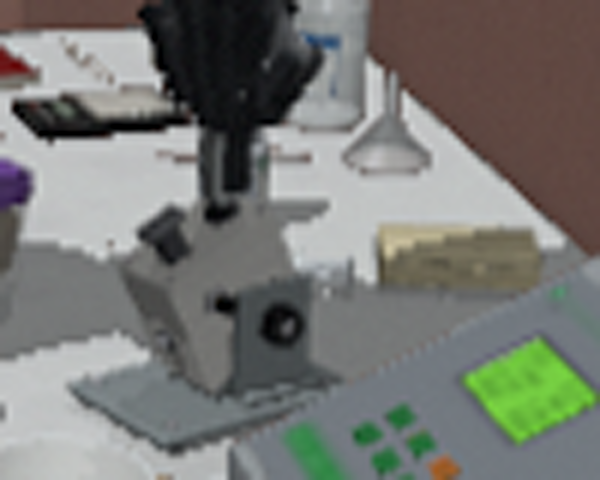

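servo_tool:
  plan:
    - [[0.001, 0.0004, -0.002, 0, -1], [0.001, 0.0004, -0.002, 0, -1], [0, 0, 0, 0, -1], [0, 0, 0, 0, -1]]

```text
time_s: 7.45
eef_pos: [0.6082, 0.3414, 0.1275]
eef_rot: [0.0, 0.979, 0.205, 0.0]
wrist_force: [-9.2, -4.1, 20.1]
opening: 0.002
```

```bash
python3 - <<'E'
from h import *
o=get_obs(); print(o['time_s'],o['eef_pos'],o['wrist_force'])
E
```

```text
7.45 [0.60818994 0.34143064 0.12753558] [-9.16380894 -4.09758217 20.0558073 ]
```

servo_tool:
  plan:
    - [[0.0005, 0.0002, -0.0015, 0, -1], [0, 0, 0, 0, -1], [0, 0, 0, 0, -1]]

```text
time_s: 7.75
eef_pos: [0.6085, 0.3416, 0.1272]
eef_rot: [0.0, 0.979, 0.205, -0.0]
wrist_force: [-12.5, -4.3, 27.5]
opening: -0.001
```

```bash
python3 - <<'E'
from h import *
o=get_obs(); print(o['time_s'],o['eef_pos'],o['wrist_force'])
E
```

```text
7.75 [0.60850738 0.34158253 0.12717494] [-12.53824513  -4.27441491  27.53510972]
```

servo_tool:
  plan:
    - [[-0.006, -0.003, 0.015, 0, -1], [-0.002, 0, 0.04, 0, -1], [-0.04, -0.02, 0.04, 0, 0.2], [-0.04, -0.015, 0, 0, 0.2], [0, 0, 0, 0, 0.2], [0, 0, 0, 0, 0.2]]

```text
time_s: 8.35
eef_pos: [0.5264, 0.3064, 0.2105]
eef_rot: [0.0, 0.979, 0.204, -0.001]
wrist_force: [-0.5, -0.5, -0.2]
opening: 0.603
```

```bash
python3 - <<'E'
from h import *
o=get_obs(); print(o['time_s'],o['eef_pos'],o['wrist_force'],o['opening'])
p=camera('wrist'); cv2.imwrite('pics/w8.png',cv2.resize(p['img'][0:200,220:420],None,fx=3,fy=3,interpolation=cv2.INTER_CUBIC))
np.savez('w8.npz',**{k:p[k] for k in('camera_matrix','rvec','tvec','img')})
S=camera('side');cv2.imwrite('pics/s8.png',cv2.resize(S['img'][120:200,300:400],None,fx=6,fy=6,interpolation=cv2.INTER_CUBIC))
b=np.load('block.npz')
for q in ([-.013,0,.015],[-.013,0,.022],[.013,0,.015],[.034,0,.024]):
  X=b['t']+b['R']@np.array(q); print(q,(proj(p,'wrist',X)-[220,0])*3,(proj(S,'side',X)-[300,120])*6)
E
```

```text
8.35 [0.52641929 0.3063974  0.21046628] [-0.52200281 -0.47429905 -0.17064201] 0.6031300049747859
[-0.013, 0, 0.015] [289.45540071 456.87890297] [148.95817448 241.27582252]
[-0.013, 0, 0.022] [289.4909853  472.14114175] [144.5571741  230.75056594]
[0.013, 0, 0.015] [289.3450622  368.14469358] [185.96369488 212.46742948]
[0.034, 0, 0.024] [289.2906514  304.78313753] [210.21277925 175.84289538]
```

View pics/w8.png

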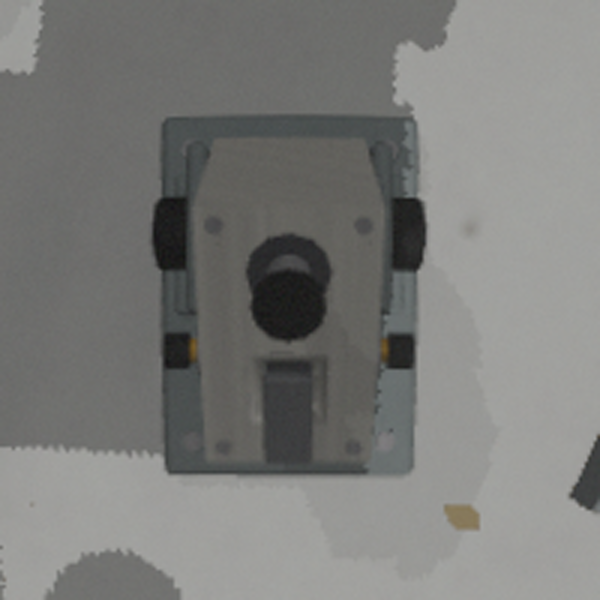

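View pics/s8.png

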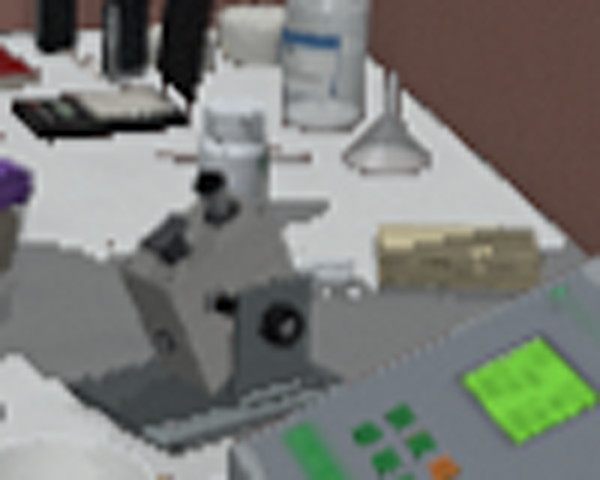

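servo_tool:
  plan:
    - [[0.022, 0.01, -0.01, 0.003, 0], [0.023, 0.009, -0.03, 0, 0], [0, 0, -0.03, 0, 0], [0, 0, 0, 0, 0], [0, 0, 0, 0, 0]]

```text
time_s: 8.95
eef_pos: [0.5725, 0.3257, 0.1401]
eef_rot: [0.0, 0.979, 0.206, -0.001]
wrist_force: [0.5, 0.3, 0.6]
opening: 0.5
```

```bash
python3 - <<'E'
from h import *
o=get_obs(); print(o['time_s'],o['eef_pos'],o['wrist_force'],o['opening'])
p=camera('wrist'); cv2.imwrite('pics/w9.png',cv2.resize(p['img'][120:320,220:420],None,fx=3,fy=3,interpolation=cv2.INTER_CUBIC))
E
```

```text
8.95 [0.57252818 0.32574563 0.14012225] [0.47086763 0.32060898 0.57906613] 0.5004810634796778
```

View pics/w9.png

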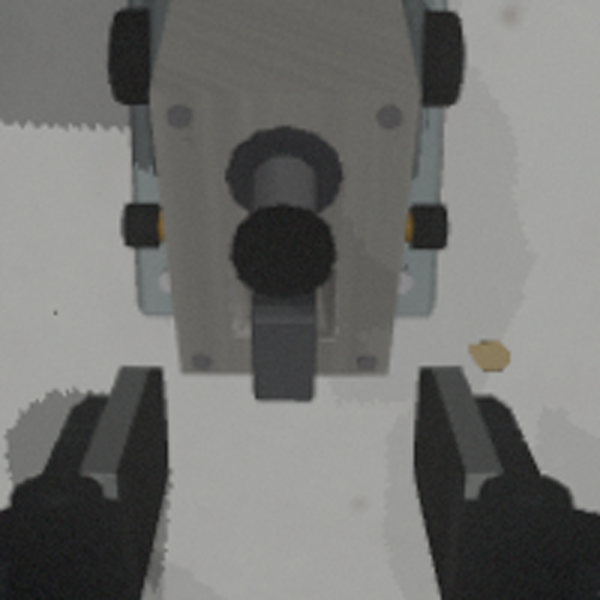

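servo_tool:
  plan:
    - [[-0.001, 0.001, -0.015, 0, 0], [0, 0, -0.014, 0, 0], [0, 0, 0, 0, 0], [0, 0, 0, 0, -1], [0, 0, 0, 0, -1], [0, 0, 0, 0, -1], [0, 0, 0, 0, -1]]

```text
time_s: 9.7
eef_pos: [0.5718, 0.3269, 0.1127]
eef_rot: [-0.0, 0.979, 0.206, 0.0]
wrist_force: [-1.2, -0.3, 1.4]
opening: 0.12
```

```bash
python3 - <<'E'
from h import *
o=get_obs(); print(o['time_s'],o['eef_pos'],o['wrist_force'],o['opening'])
p=camera('wrist'); cv2.imwrite('pics/w10.png',cv2.resize(p['img'][120:320,220:420],None,fx=3,fy=3,interpolation=cv2.INTER_CUBIC))
E
```

```text
9.7 [0.57182243 0.32694513 0.11266547] [-1.20599299 -0.2733065   1.39196037] 0.12007554016864404
```

View pics/w10.png

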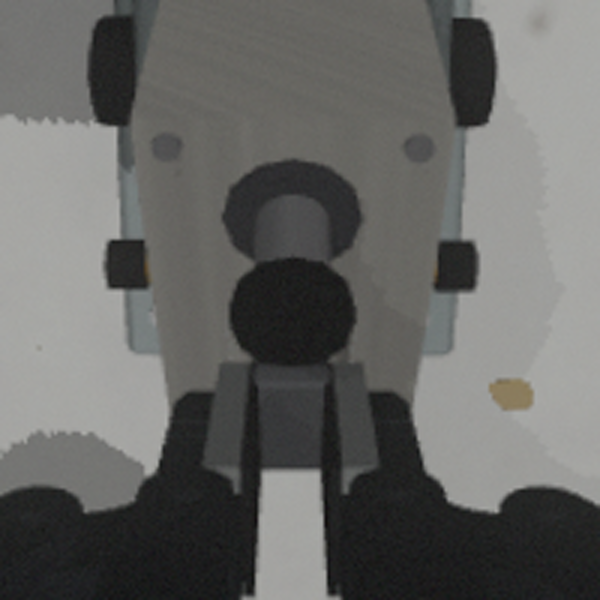

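servo_tool:
  plan:
    - [[0, 0, 0, 0, -1], [-0.004, -0.0017, 0.009, 0, -1], [-0.0058, -0.0026, 0.0136, 0, -1], [-0.0077, -0.0034, 0.018, 0, -1], [-0.0077, -0.0034, 0.018, 0, -1], [-0.0077, -0.0034, 0.018, 0, -1], [0, 0, 0.03, 0, -1], [0, 0, 0, 0, -1]]

```text
time_s: 10.55
eef_pos: [0.5402, 0.3131, 0.2244]
eef_rot: [-0.0, 0.979, 0.206, 0.004]
wrist_force: [0.7, 0.0, 0.5]
opening: 0.12
```

```bash
python3 - <<'E'
from h import *
o=get_obs(); print(o['time_s'],o['eef_pos'],o['wrist_force'],o['opening'])
p=camera('wrist'); cv2.imwrite('pics/w11.png',cv2.resize(p['img'][80:320,180:480],None,fx=2.6,fy=2.5,interpolation=cv2.INTER_CUBIC))
S=camera('side');cv2.imwrite('pics/s11.png',cv2.resize(S['img'][90:230,250:420],None,fx=4,fy=4,interpolation=cv2.INTER_CUBIC))
T=camera('top')
for n in ['glass_mid']:
  for q,nm in((S,'side'),(T,'top')):
    for t in trace(q,n):
      r=t['rect']; print(nm,t['conf'],[r[0]*640,r[1]*400,r[2]*640,r[3]*400])
    print(pp(q,n))
cv2.imwrite('pics/t11.png',cv2.resize(T['img'][110:260,160:360],None,fx=4,fy=4,interpolation=cv2.INTER_CUBIC))
E
```

```text
10.55 [0.54017553 0.31306447 0.22440305] [0.72800154 0.03045544 0.53990714] 0.1200215153854314
side 0.66 [292.48, 189.79999999999998, 330.496, 232.20000000000002]
side 0.58 [267.072, 169.92000000000002, 290.11199999999997, 197.08]
[(array([308.288, 214.4  ]), 0.82), (array([277.184, 182.08 ]), 0.61)]
top 0.76 [183.872, 214.2, 214.4, 240.0]
top 0.59 [282.624, 187.52, 311.68, 221.60000000000002]
[(array([299.072, 206.   ]), 0.75), (array([201.024, 228.2  ]), 0.74), (array([412.992, 190.4  ]), 0.67)]
```

View pics/w11.png

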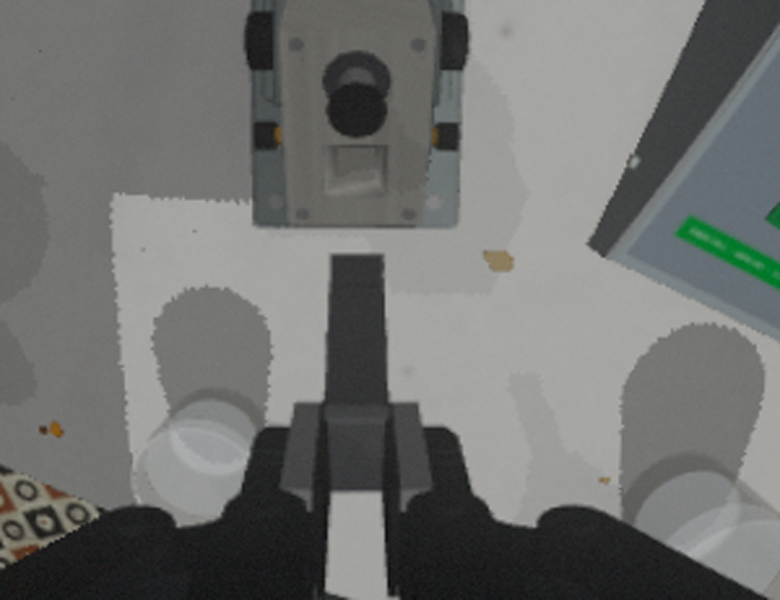

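View pics/s11.png

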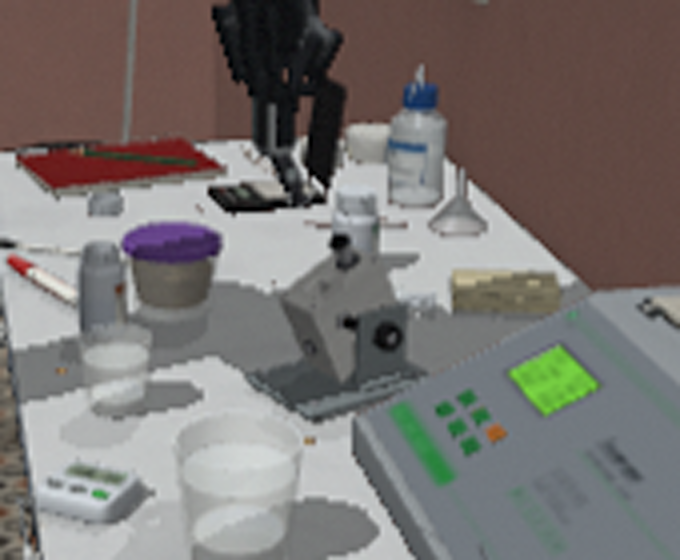

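View pics/t11.png

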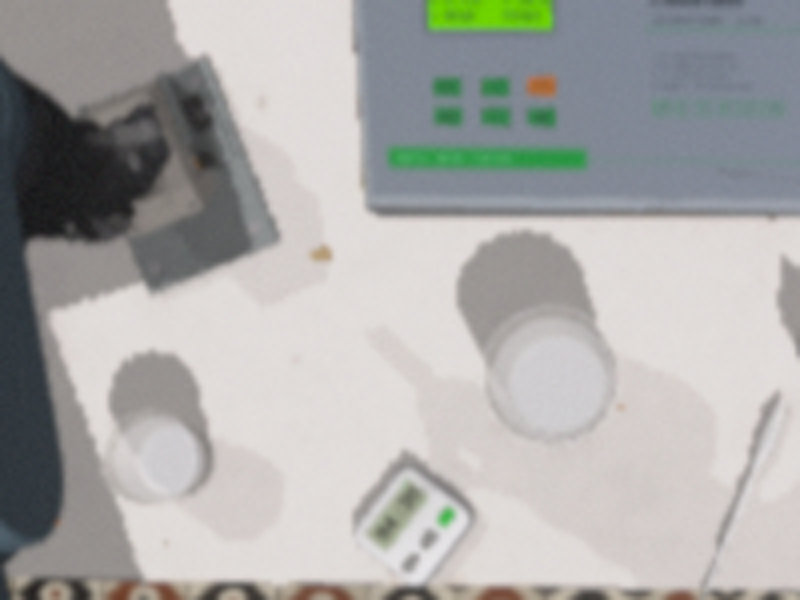

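```bash
python3 - <<'E'
from h import *
T=camera('top');S=camera('side')
f=lambda x,y:(x/4+160,y/4+110)
print('rim',onz(ray(T,'top',f(550,372)),.085),'floor',onz(ray(T,'top',f(557,384)),.014))
g=lambda x,y:(x/4+250,y/4+90)
print('rim side',onz(ray(S,'side',g(240,450)),.085))
for px,z in ((302.0,.0425),):
  pass
for q in((.468,.085),(.47,.088),(.472,.084)):
  a=np.linspace(0,2*np.pi,13)[:-1]
  print(q,[ (((proj(T,'top',(q[0]+.0415*np.cos(x),q[1]+.0415*np.sin(x),.085)))-[160,110])*4).round() for x in a[::3]],[(((proj(S,'side',(q[0]+.0415*np.cos(x),q[1]+.0415*np.sin(x),.085)))-[250,90])*4).round() for x in a[::3]])
E
```

```text
rim [0.47237391 0.09040792 0.085     ] floor [0.47114472 0.09196645 0.014     ]
rim side [0.46926864 0.07425916 0.085     ]
(0.468, 0.085) [array([561., 309.]), array([488., 379.]), array([558., 451.]), array([630., 381.])] [array([299., 437.]), array([223., 415.]), array([170., 448.]), array([247., 472.])]
(0.47, 0.088) [array([556., 305.]), array([483., 375.]), array([553., 447.]), array([625., 377.])] [array([301., 435.]), array([225., 413.]), array([172., 446.]), array([250., 470.])]
(0.472, 0.084) [array([562., 302.]), array([490., 372.]), array([559., 444.]), array([632., 374.])] [array([306., 438.]), array([229., 415.]), array([176., 448.]), array([254., 473.])]
```

servo_tool:
  plan:
    - [[-0.0157, -0.0455, 0, 0, -1], [-0.0157, -0.0455, 0, 0, -1], [-0.0157, -0.0455, 0, 0, -1], [-0.0157, -0.0455, 0, 0, -1], [-0.0157, -0.0455, 0, 0, -1], [0, 0, 0, 0, -1], [0, 0, 0, 0, -1]]

```text
time_s: 11.7
eef_pos: [0.4601, 0.0839, 0.2187]
eef_rot: [-0.0, 0.979, 0.204, 0.0]
wrist_force: [1.2, 0.1, -0.1]
opening: 0.124
```

```bash
python3 - <<'E'
from h import *
o=get_obs(); print(o['time_s'],o['eef_pos'],o['wrist_force'],o['opening'])
p=camera('wrist'); im=p['img'].copy()
for z,r in((.085,.0415),(.014,.0225)):
  for a in np.linspace(0,2*np.pi,25):
    u=proj(p,'wrist',(.4715+r*np.cos(a),.088+r*np.sin(a),z)); cv2.circle(im,tuple(int(round(v)) for v in u),1,(0,0,255),-1)
cv2.imwrite('pics/w12.png',cv2.resize(im[120:360,180:480],None,fx=2.6,fy=2.5,interpolation=cv2.INTER_CUBIC))
E
```

```text
11.7 [0.46009633 0.08393431 0.2187135 ] [ 1.20812324  0.13755819 -0.09376319] 0.1244349309026597
```

View pics/w12.png

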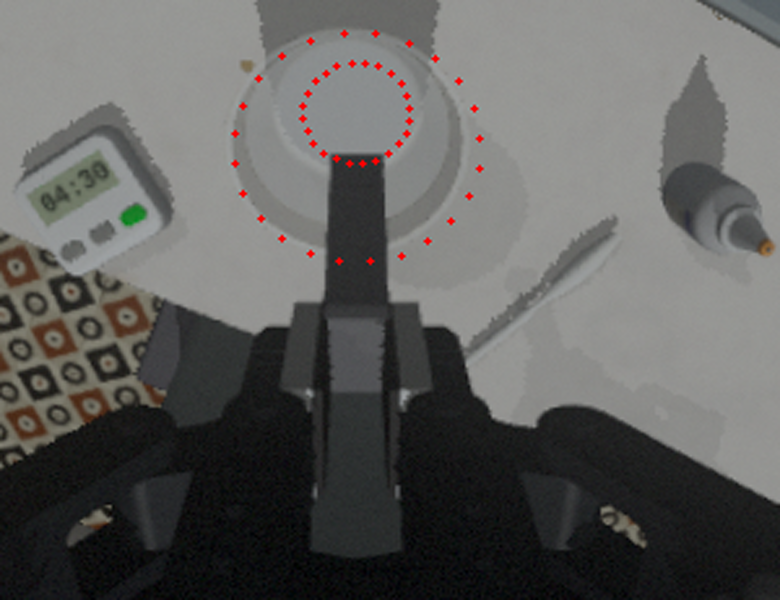

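servo_tool:
  plan:
    - [[0.003, 0.0037, -0.03, 0, -1], [0, 0, -0.035, 0, -1], [0, 0, -0.035, 0, -1], [0, 0, -0.025, 0, -1], [0, 0, 0, 0, -1], [0, 0, 0, 0, -1]]

```text
time_s: 12.35
eef_pos: [0.4633, 0.0896, 0.0937]
eef_rot: [-0.0, 0.978, 0.207, -0.0]
wrist_force: [0.7, 0.5, 0.1]
opening: 0.118
```

```bash
python3 - <<'E'
from h import *
o=get_obs(); print(o['time_s'],o['eef_pos'],o['wrist_force'],o['opening'])
p=camera('wrist'); im=p['img'].copy()
cv2.imwrite('pics/w13.png',cv2.resize(im[120:360,180:480],None,fx=2.6,fy=2.5,interpolation=cv2.INTER_CUBIC))
S=camera('side');cv2.imwrite('pics/s13.png',cv2.resize(S['img'][130:250,250:390],None,fx=5,fy=5,interpolation=cv2.INTER_CUBIC))
E
```

```text
12.35 [0.463273   0.08960286 0.0937225 ] [0.6647794  0.45730182 0.09678113] 0.11827383139568669
```

View pics/w13.png

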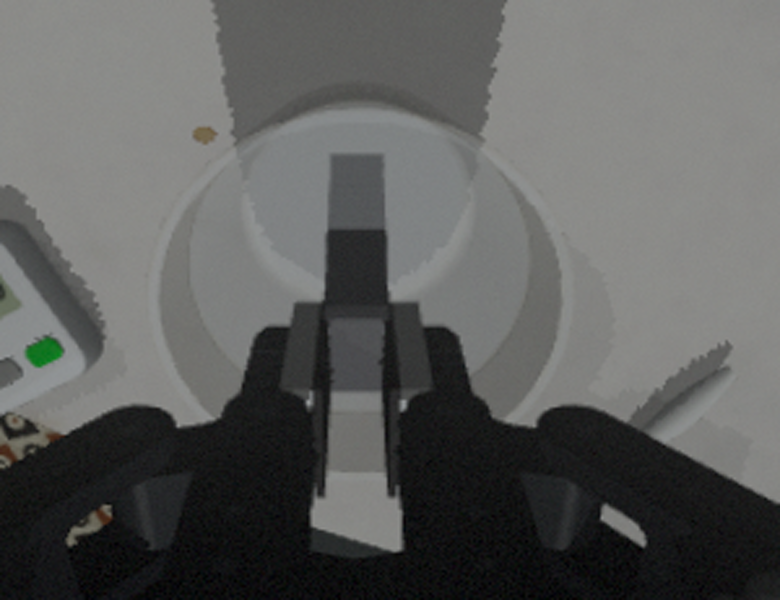

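View pics/s13.png

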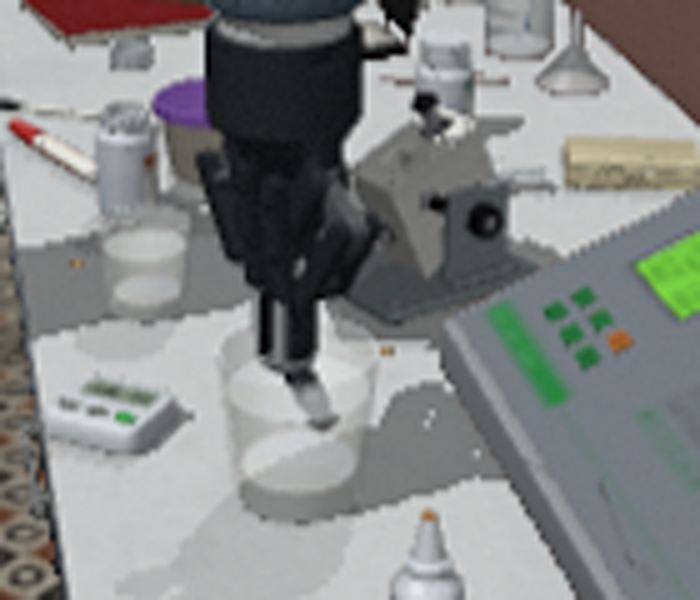

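servo_tool:
  plan:
    - [[0, 0, -0.005, 0, -1], [0, 0, 0, 0, -0.4], [0, 0, 0, 0, -0.4], [0, 0, 0, 0, -0.4], [0, 0, 0, 0, -0.4]]

```text
time_s: 12.95
eef_pos: [0.4632, 0.0885, 0.0889]
eef_rot: [0.0, 0.979, 0.206, 0.0]
wrist_force: [-0.7, 0.4, -0.4]
opening: 0.3
```

```bash
python3 - <<'E'
from h import *
o=get_obs(); print(o['time_s'],o['eef_pos'],o['wrist_force'],o['opening'])
p=camera('wrist'); im=p['img'].copy()
cv2.imwrite('pics/w14.png',cv2.resize(im[120:360,180:480],None,fx=2.6,fy=2.5,interpolation=cv2.INTER_CUBIC))
S=camera('side');cv2.imwrite('pics/s14.png',cv2.resize(S['img'][130:250,250:390],None,fx=5,fy=5,interpolation=cv2.INTER_CUBIC))
E
```

```text
12.95 [0.46324587 0.08846657 0.08887787] [-0.72055653  0.4344853  -0.38029092] 0.3001681222364888
```

View pics/w14.png

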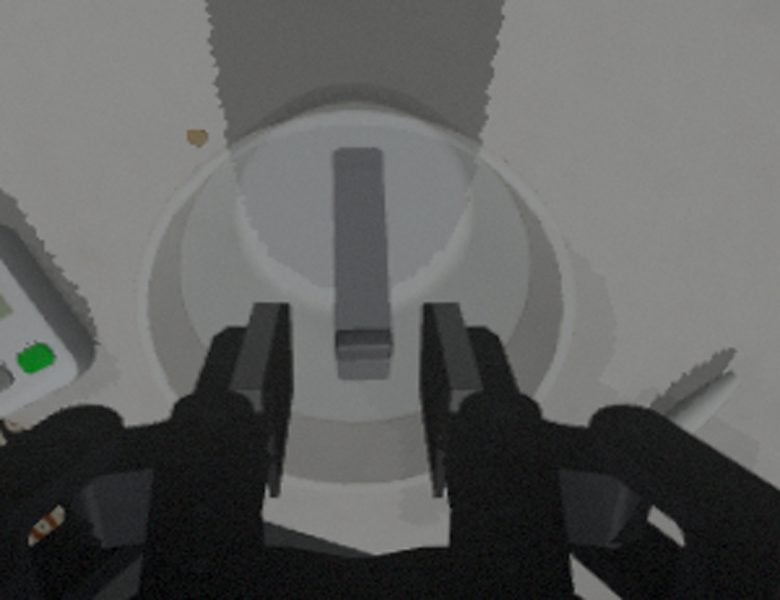

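View pics/s14.png

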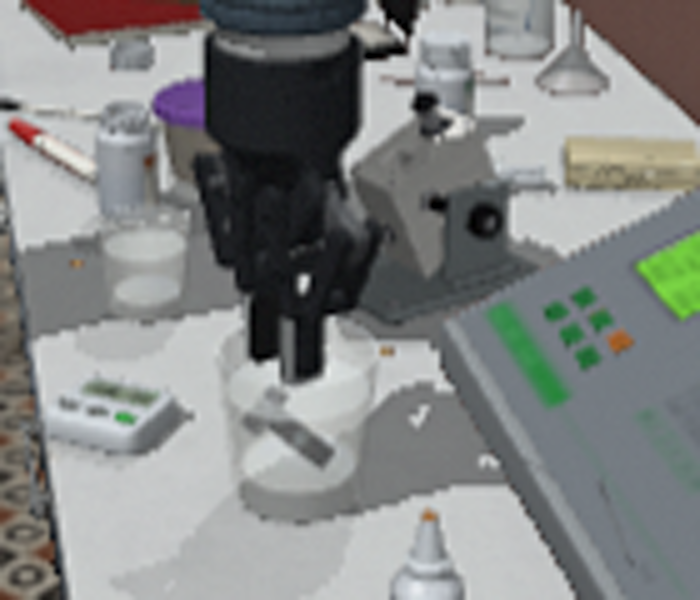

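servo_tool:
  plan:
    - [[0, 0, 0, 0, -0.4], [0, 0, 0.045, 0, -0.4], [0, 0, 0.045, 0, -0.4], [0, -0.01, 0.045, 0, -0.4], [0, -0.047, 0, -0.08, -0.4], [0, -0.047, 0, -0.1, -0.4], [0, -0.047, 0, -0.12, -0.4], [0, -0.047, 0, -0.11, -0.4]]

```text
time_s: 13.85
eef_pos: [0.4628, -0.1111, 0.224]
eef_rot: [0.0, 1.0, 0.0, 0.0]
wrist_force: [0.3, 0.4, -0.1]
opening: 0.3
```

servo_tool:
  plan:
    - [[0, -0.047, 0, 0, -0.4], [0, -0.047, 0, 0, -0.4], [0, -0.035, 0, 0, -0.4], [0, 0, 0, 0, -0.4], [0, 0, 0, 0, -0.4]]

```text
time_s: 14.35
eef_pos: [0.4627, -0.2388, 0.2232]
eef_rot: [-0.001, 1.0, 0.001, -0.0]
wrist_force: [-1.6, -0.1, -0.1]
opening: 0.303
```

```bash
python3 - <<'E'
from h import *
o=get_obs(); print(o['time_s'],o['eef_pos'],o['eef_rot'],o['opening'])
p=camera('wrist'); im=p['img'].copy()
np.savez('w15.npz',**{k:p[k] for k in('camera_matrix','rvec','tvec','img')})
cv2.imwrite('pics/w15.png',im)
cv2.imwrite('pics/c15.png',cv2.resize(im[60:220,240:400],None,fx=3.7,fy=3.7,interpolation=cv2.INTER_CUBIC))
for n in ['fresh_cell_mid','cuvette_rack','cuvette_a','dropper_bottle']:
    print(n,[(x.round(1),round(c,2)) for x,c in pp(p,n)])
E
```

```text
14.35 [ 0.46267168 -0.23880404  0.22322241] [-5.18486693e-04  9.99998801e-01  1.42067963e-03 -3.34170996e-04] 0.30316193482948034
fresh_cell_mid [(array([315. , 128.2]), 0.75), (array([ 64.3, 181.3]), 0.31)]
cuvette_rack [(array([314.7, 129.2]), 0.6), (array([ 64.7, 183. ]), 0.18)]
cuvette_a [(array([270.4, 126.5]), 0.8), (array([359.5, 124.6]), 0.47)]
dropper_bottle [(array([182.7, 144.8]), 0.81)]
```

View pics/w15.png

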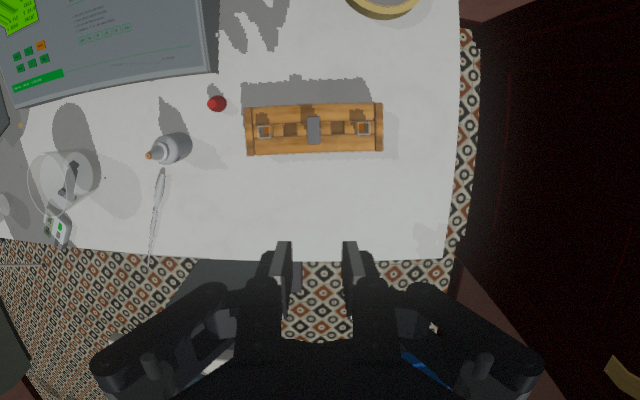

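View pics/c15.png

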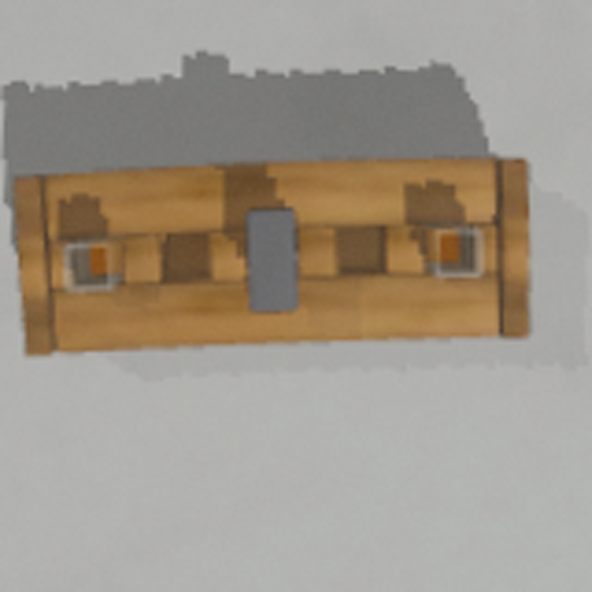

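```bash
python3 - <<'E'
from h import *
p=dict(np.load('w15.npz'))
c=lambda x,y:(x/3.7+240,y/3.7+60)
print('head',onz(ray(p,'wrist',c(272,260)),.066))
for q in ((248,209),(297,209),(250,311),(299,312)): print(onz(ray(p,'wrist',c(*q)),.066).round(4))
for q in ((90,268),(457,252)): print('cuv',onz(ray(p,'wrist',c(*q)),.056).round(4))
for q in ((42,174),(498,157),(52,352),(500,336)): print('rack',onz(ray(p,'wrist',c(*q)),.042).round(4))
E
```

```text
head [ 0.51629241 -0.23609781  0.066     ]
[ 0.529  -0.2302  0.066 ]
[ 0.5291 -0.2422  0.066 ]
[ 0.5035 -0.2306  0.066 ]
[ 0.5032 -0.2429  0.066 ]
cuv [ 0.5139 -0.1888  0.056 ]
cuv [ 0.5183 -0.2837  0.056 ]
rack [ 0.5389 -0.1737  0.042 ]
rack [ 0.5436 -0.2965  0.042 ]
rack [ 0.4897 -0.1751  0.042 ]
rack [ 0.4945 -0.2985  0.042 ]
```

servo_tool:
  plan:
    - [[0.045, 0.0025, -0.03, 0.027, -0.4], [0.006, 0, -0.04, 0, -0.4], [0, 0, -0.03, 0, -0.4], [0, 0, -0.015, 0, -0.4], [0, 0, 0, 0, -0.4]]

```text
time_s: 15.1
eef_pos: [0.5094, -0.2345, 0.1088]
eef_rot: [-0.001, 1.0, 0.016, -0.002]
wrist_force: [0.3, 0.9, 0.8]
opening: 0.293
```

```bash
python3 - <<'E'
from h import *
o=get_obs(); print(o['time_s'],o['eef_pos'],o['eef_rot'],o['opening'])
p=camera('wrist'); im=p['img'].copy()
cv2.imwrite('pics/w16.png',cv2.resize(im[140:340,200:440],None,fx=3,fy=3,interpolation=cv2.INTER_CUBIC))
E
```

```text
15.1 [ 0.50935333 -0.23447201  0.10881269] [-0.00141941  0.9998628   0.01639961 -0.00185001] 0.29274542717044255
```

View pics/w16.png

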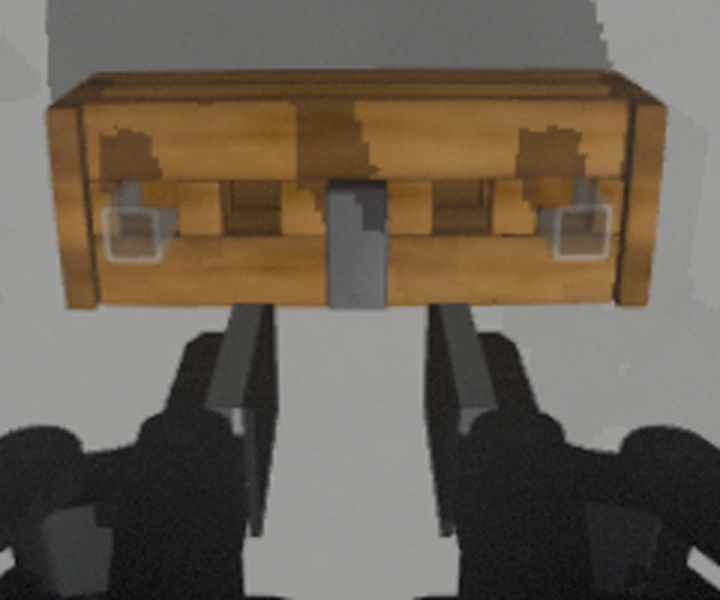

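servo_tool:
  plan:
    - [[0.004, -0.0015, -0.018, 0, -0.4], [0, 0, -0.018, 0, -0.4], [0, 0, 0, 0, -0.4], [0, 0, 0, 0, -0.4]]

```text
time_s: 15.55
eef_pos: [0.5154, -0.2382, 0.0767]
eef_rot: [0.001, 1.0, 0.016, 0.001]
wrist_force: [-0.4, -0.3, -0.1]
opening: 0.304
```

```bash
python3 - <<'E'
from h import *
o=get_obs(); print(o['time_s'],o['eef_pos'],o['eef_rot'],o['opening'],o['wrist_force'])
p=camera('wrist'); im=p['img'].copy()
cv2.imwrite('pics/w17.png',cv2.resize(im[140:340,200:440],None,fx=3,fy=3,interpolation=cv2.INTER_CUBIC))
E
```

```text
15.55 [ 0.51537329 -0.23820055  0.07666471] [6.19787770e-04 9.99873049e-01 1.59013946e-02 8.04153158e-04] 0.30384669459079255 [-0.44659689 -0.27413999 -0.09523795]
```

View pics/w17.png

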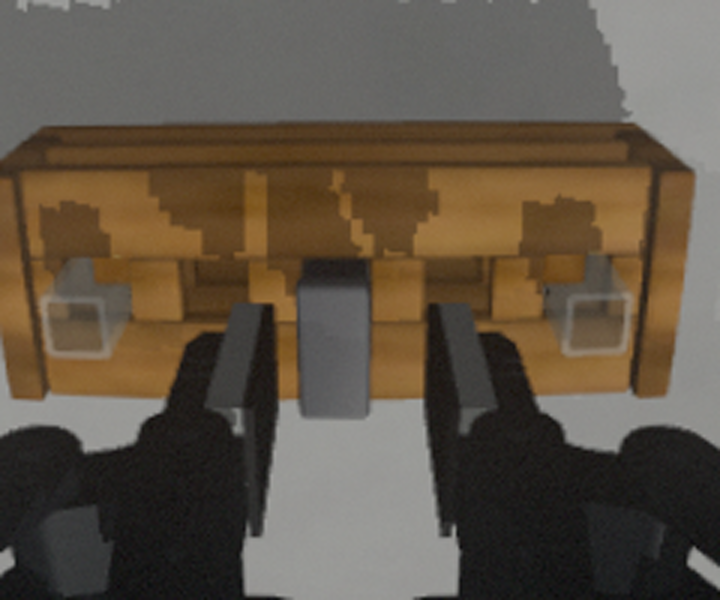

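servo_tool:
  plan:
    - [[-0.002, 0.0025, -0.005, 0.005, -0.4], [0, 0, 0, 0, -0.4], [0, 0, 0, 0, -0.4]]

```text
time_s: 15.9
eef_pos: [0.5126, -0.2351, 0.0703]
eef_rot: [0.0, 1.0, 0.018, 0.0]
wrist_force: [0.3, -0.2, 0.3]
opening: 0.302
```

```bash
python3 - <<'E'
from h import *
o=get_obs(); print(o['time_s'],o['eef_pos'],o['eef_rot'],o['opening'],o['wrist_force'],o['dq'].round(3))
p=camera('wrist'); im=p['img'].copy()
cv2.imwrite('pics/w18.png',cv2.resize(im[140:340,200:440],None,fx=3,fy=3,interpolation=cv2.INTER_CUBIC))
E
```

```text
15.9 [ 0.51263177 -0.23508823  0.07025171] [7.25072961e-05 9.99830152e-01 1.84296447e-02 9.90109118e-05] 0.301919375820173 [ 0.27704045 -0.23055383  0.26589927] [-0.002  0.004 -0.005 -0.    -0.001  0.   ]
```

View pics/w18.png

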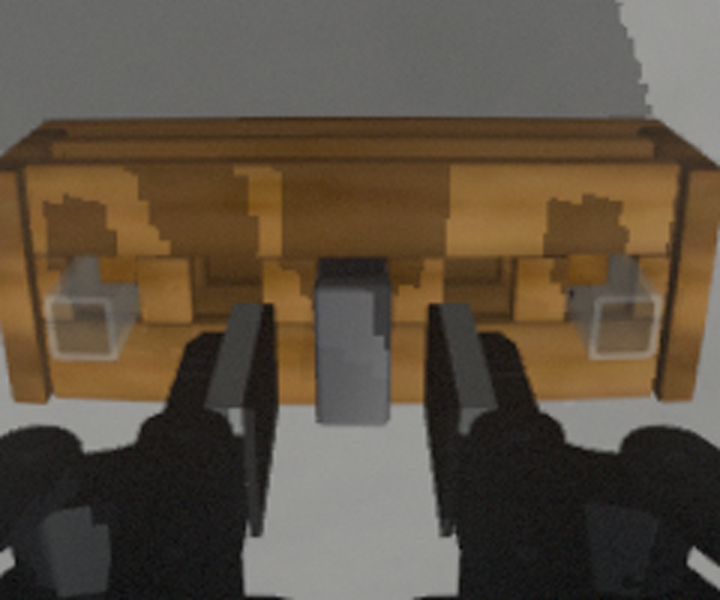

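servo_tool:
  plan:
    - [[0, 0, 0.001, 0, -1], [0, 0, 0, 0, -1], [0, 0, 0, 0, -1], [0, 0, 0, 0, -1], [0, 0, 0.03, 0, -1], [0, 0, 0.045, 0, -1], [0, 0, 0.045, 0, -1], [0, 0, 0.0, 0, -1]]

```text
time_s: 16.75
eef_pos: [0.5161, -0.2376, 0.1981]
eef_rot: [0.004, 1.0, 0.019, 0.005]
wrist_force: [1.4, -0.4, 0.5]
opening: 0.116
```

```bash
python3 - <<'E'
from h import *
o=get_obs(); print(o['time_s'],o['eef_pos'],o['eef_rot'],o['opening'],o['wrist_force'])
p=camera('wrist'); im=p['img'].copy()
cv2.imwrite('pics/w19.png',cv2.resize(im[140:340,200:440],None,fx=3,fy=3,interpolation=cv2.INTER_CUBIC))
S=camera('side'); cv2.imwrite('pics/s19.png',cv2.resize(S['img'][180:340,280:440],None,fx=4,fy=4,interpolation=cv2.INTER_CUBIC))
E
```

```text
16.75 [ 0.516082   -0.23755931  0.19811483] [0.00377421 0.99980924 0.01852655 0.00490008] 0.11621850876481404 [ 1.41540812 -0.44902894  0.52730232]
```

View pics/w19.png

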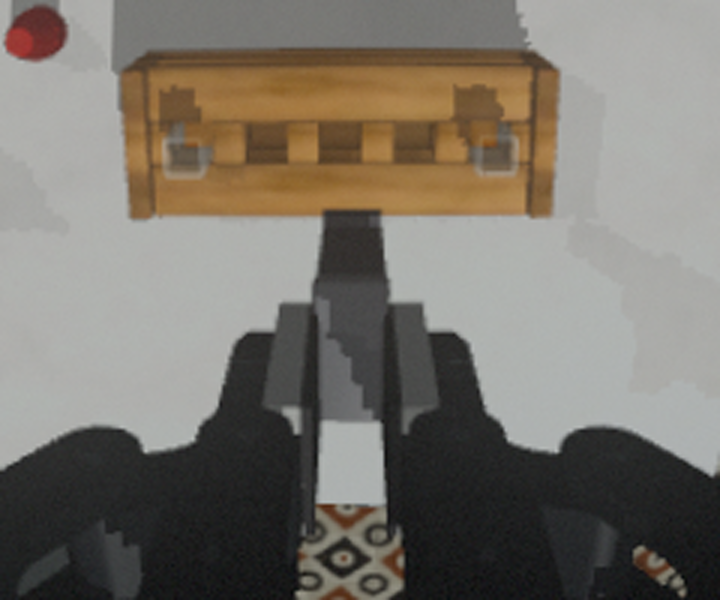

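View pics/s19.png

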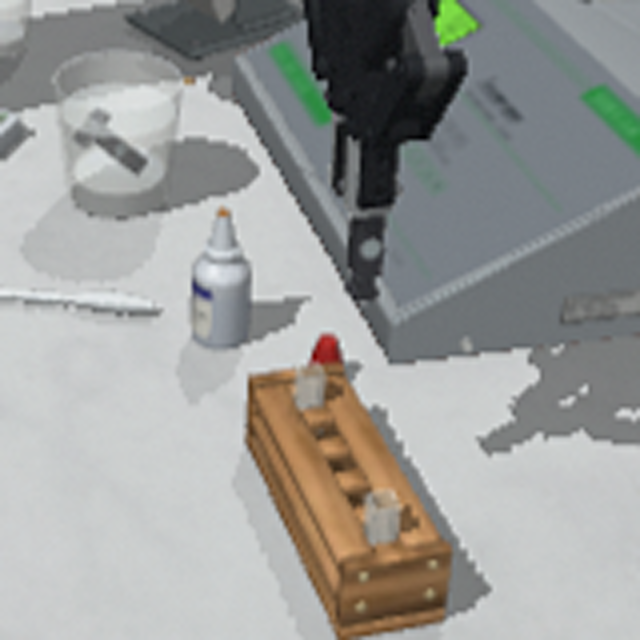

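servo_tool:
  plan:
    - [[0, 0.02, 0.04, 0, -1], [0, 0.045, 0, 0.09, -1], [0, 0.047, 0, 0.1, -1], [0, 0.047, 0, 0.1, -1], [0, 0.047, 0, 0.087, -1], [0, 0.047, 0, 0, -1], [0, 0.047, 0, 0, -1], [0, 0.047, 0, 0, -1]]

```text
time_s: 17.65
eef_pos: [0.511, 0.1137, 0.2286]
eef_rot: [-0.0, 0.979, 0.205, -0.002]
wrist_force: [0.7, 0.3, -0.7]
opening: 0.121
```

servo_tool:
  plan:
    - [[0, 0.047, 0, 0, -1], [0, 0.047, 0, 0, -1], [0.01, 0.047, 0, 0, -1], [0.015, 0.045, 0, 0, -1], [0.02, 0.045, 0, 0, -1], [0, 0, 0, 0, -1], [0, 0, 0, 0, -1], [0, 0, 0, 0, -1]]

```text
time_s: 18.45
eef_pos: [0.5567, 0.3418, 0.2291]
eef_rot: [0.0, 0.979, 0.205, -0.002]
wrist_force: [-0.0, -1.1, -0.3]
opening: 0.118
```

```bash
python3 - <<'E'
from h import *
o=get_obs(); print(o['time_s'],o['eef_pos'],o['eef_rot'],2*np.arctan2(o['eef_rot'][2],o['eef_rot'][1]))
p=camera('wrist'); cv2.imwrite('pics/w20.png',cv2.resize(p['img'][80:340,180:460],None,fx=2.5,fy=2.3,interpolation=cv2.INTER_CUBIC))
S=camera('side'); cv2.imwrite('pics/s20.png',cv2.resize(S['img'][80:220,260:420],None,fx=4,fy=4,interpolation=cv2.INTER_CUBIC))
b=np.load('block.npz');R,t=b['R'],b['t']
F=t+R@np.array([-.001,0,-.004]); h=np.array([np.cos(.4136),np.sin(.4136),0])
print('F',F,'TCP',F-h*.0035+[0,0,.0633])
E
```

```text
18.45 [0.55669656 0.34177352 0.22912976] [ 4.52048314e-04  9.78710109e-01  2.05240630e-01 -1.61287277e-03] 0.4134197183877699
F [0.58037325 0.32953151 0.08822089] TCP [0.57716837 0.32812483 0.15152089]
```

View pics/w20.png

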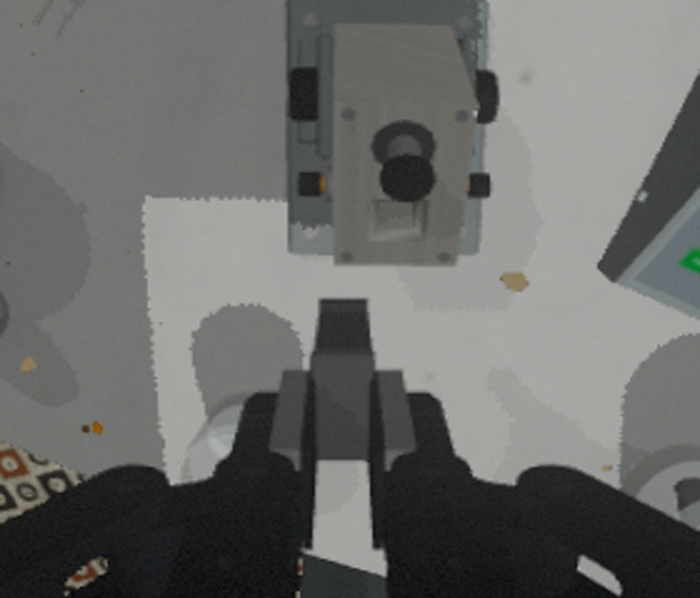

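View pics/s20.png

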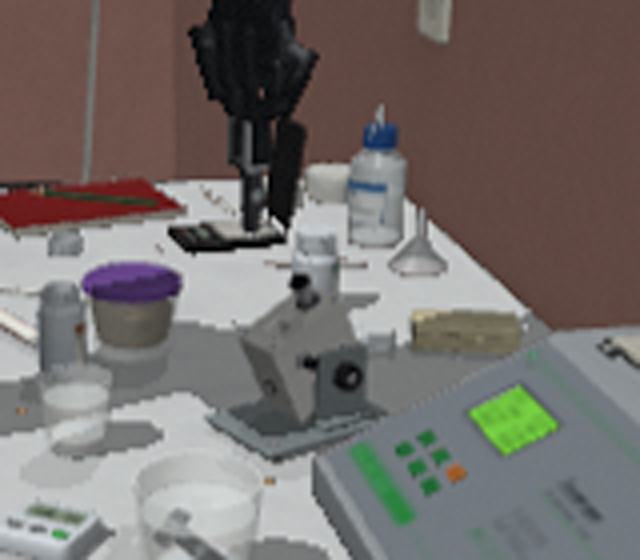

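servo_tool:
  plan:
    - [[0.0205, -0.0136, 0, 0, -1], [0, 0, -0.03, 0, -1], [0, 0, -0.03, 0, -1], [0, 0, 0, 0, -1], [0, 0, 0, 0, -1]]

```text
time_s: 19.05
eef_pos: [0.578, 0.3284, 0.1714]
eef_rot: [0.0, 0.979, 0.205, -0.0]
wrist_force: [-0.2, -0.0, -0.3]
opening: 0.122
```

```bash
cat > look.py <<'E'
from h import *
import sys
n=sys.argv[1]
o=get_obs(); print(o['time_s'],o['eef_pos'].round(4),o['opening'].round(3),o['wrist_force'].round(1),o['torque'].round(2))
p=camera('wrist'); cv2.imwrite(f'pics/w{n}.png',cv2.resize(p['img'][140:300,220:420],None,fx=3.5,fy=3.5,interpolation=cv2.INTER_CUBIC))
S=camera('side'); cv2.imwrite(f'pics/s{n}.png',cv2.resize(S['img'][110:200,290:390],None,fx=6,fy=6,interpolation=cv2.INTER_CUBIC))
b=np.load('block.npz');R,t=b['R'],b['t']
np.savez(f'w{n}.npz',**{k:p[k] for k in('camera_matrix','rvec','tvec','img')})
print('TCP in block',(R.T@(o['eef_pos']-t)*1000).round(1))
E
python3 look.py 21
```

```text
Traceback (most recent call last):
  File "look.py", line 4, in <module>
    o=get_obs(); print(o['time_s'],o['eef_pos'].round(4),o['opening'].round(3),o['wrist_force'].round(1),o['torque'].round(2))
                                                         ^^^^^^^^^^^^^^^^^^
AttributeError: 'float' object has no attribute 'round'
```

```bash
sed -i "s/o\['opening'\].round(3)/round(o['opening'],3)/" look.py; python3 look.py 21
```

```text
19.05 [0.578  0.3284 0.1714] 0.122 [-0.2 -0.  -0.3] [-0.01 -0.02  0.02]
TCP in block [31.8 -0.1 72.5]
```

View pics/w21.png

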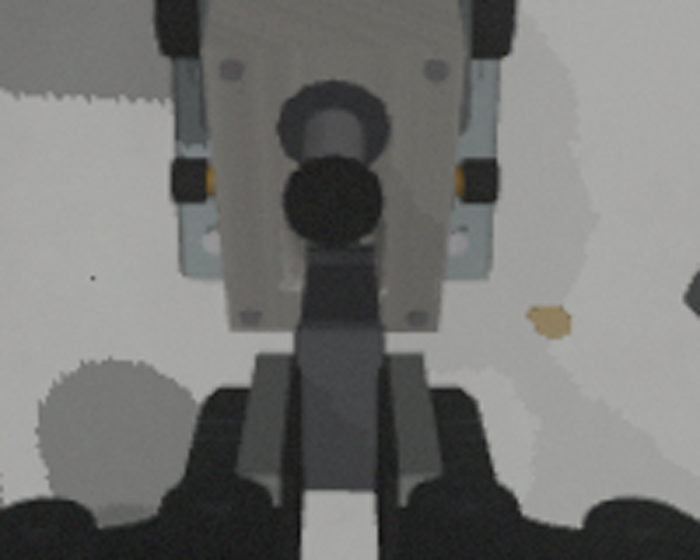

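View pics/s21.png

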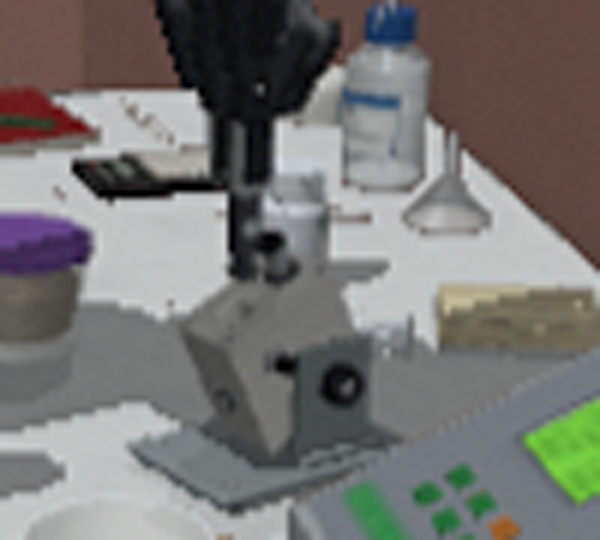

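servo_tool:
  plan:
    - [[-0.0013, 0.0008, -0.008, 0, -1], [0, 0, -0.006, 0, -1], [0, 0, -0.004, 0, -1], [0, 0, 0, 0, -1], [0, 0, 0, 0, -1]]

```text
time_s: 19.65
eef_pos: [0.5764, 0.3299, 0.1524]
eef_rot: [0.0, 0.979, 0.205, -0.001]
wrist_force: [-1.2, -0.6, -0.6]
opening: 0.119
```

```bash
python3 look.py 22
```

```text
19.65 [0.5764 0.3299 0.1524] 0.119 [-1.2 -0.6 -0.6] [-0.16  0.26 -0.01]
TCP in block [23.   1.9 55.7]
```

View pics/w22.png

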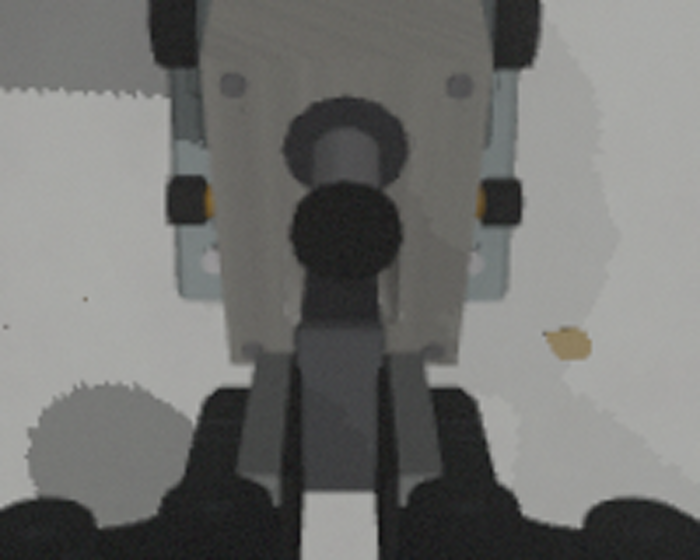

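View pics/s22.png

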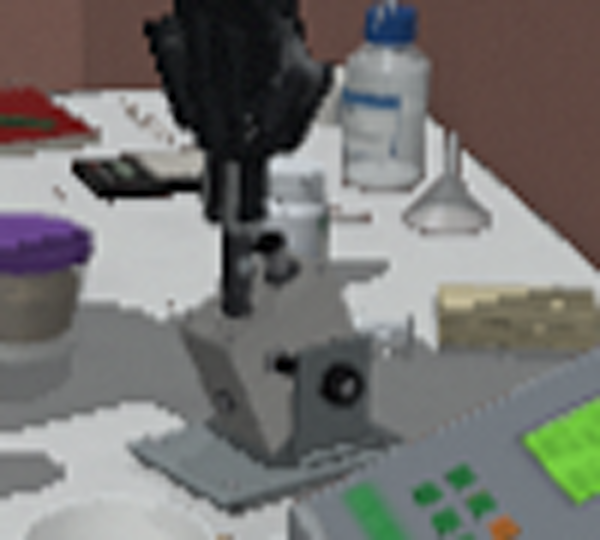

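servo_tool:
  plan:
    - [[0.0005, -0.0011, 0, 0, -1], [0, 0, -0.001, 0, -1], [0, 0, 0, 0, -1]]

```text
time_s: 20.05
eef_pos: [0.5772, 0.3289, 0.152]
eef_rot: [0.0, 0.979, 0.205, -0.0]
wrist_force: [-2.8, -1.3, 0.4]
opening: 0.124
```

```bash
python3 look.py 23
```

```text
20.05 [0.5772 0.3289 0.152 ] 0.124 [-2.8 -1.3  0.4] [-0.11  0.57 -0.02]
TCP in block [23.1  0.7 55.2]
```

View pics/w23.png

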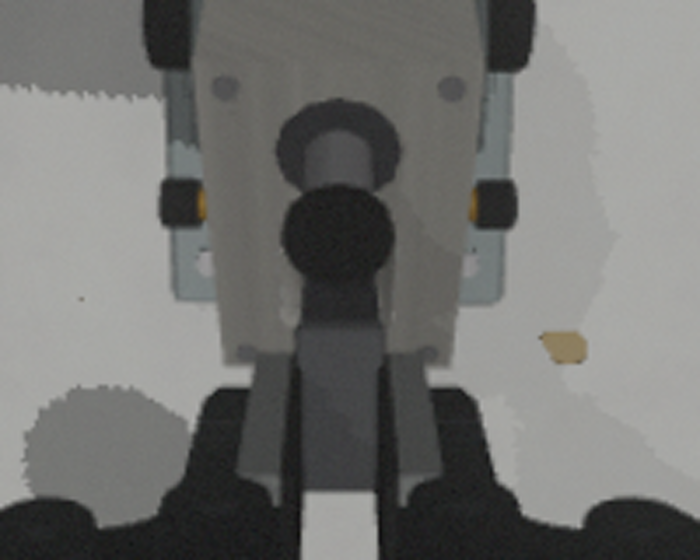

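servo_tool:
  plan:
    - [[-0.0018, -0.0008, 0, 0, -1], [-0.0018, -0.0008, -0.0005, 0, -1], [-0.0018, -0.0008, -0.0005, 0, -1], [0, 0, 0, 0, -1], [0, 0, 0, 0, -1]]

```text
time_s: 20.65
eef_pos: [0.5721, 0.3265, 0.151]
eef_rot: [-0.0, 0.979, 0.205, 0.0]
wrist_force: [-0.3, -1.6, -0.0]
opening: 0.121
```

```bash
python3 look.py 24
```

```text
20.65 [0.5721 0.3265 0.151 ] 0.121 [-0.3 -1.6 -0. ] [-0.04 -0.03  0.02]
TCP in block [17.6  0.6 56.6]
```

View pics/s24.png

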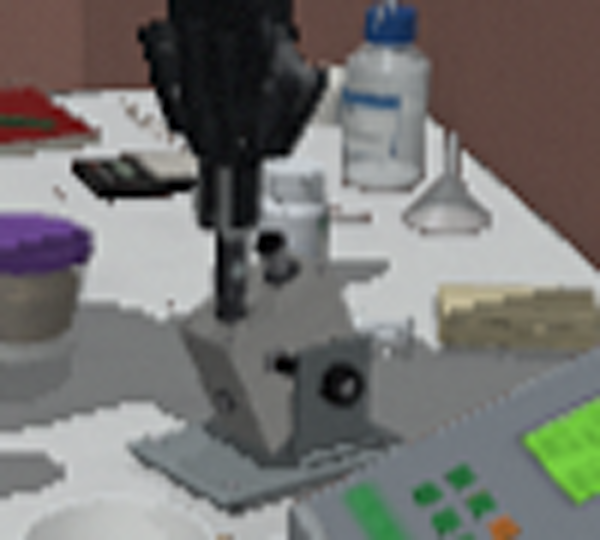

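View pics/w24.png

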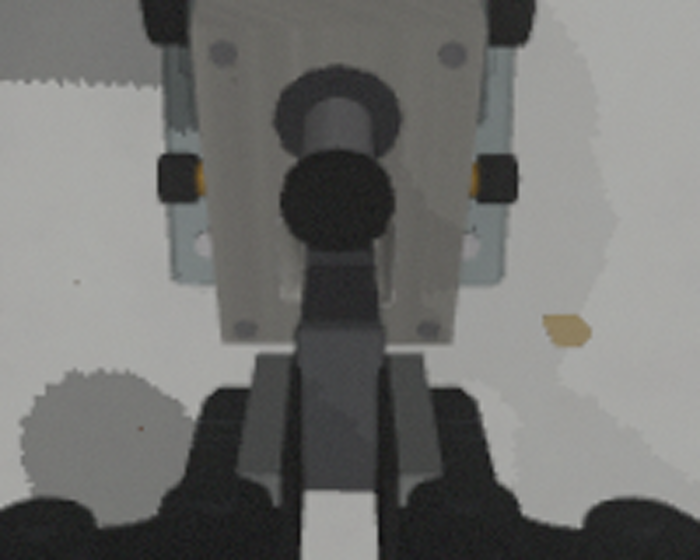

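servo_tool:
  plan:
    - [[0, 0, 0.045, 0, -1], [-0.02, -0.03, 0.035, 0, -1], [-0.02, -0.047, 0, 0, -1], [-0.015, -0.047, 0, 0, -1], [0, -0.047, 0, 0, -1], [0, -0.047, 0, -0.09, -1], [0, -0.047, 0, -0.1, -1], [0, -0.047, 0, -0.1, -1]]

```text
time_s: 21.55
eef_pos: [0.5173, 0.0139, 0.2312]
eef_rot: [0.0, 0.998, 0.06, 0.001]
wrist_force: [-0.2, 0.5, -1.6]
opening: 0.123
```

servo_tool:
  plan:
    - [[0, -0.047, 0, -0.09, -1], [0, -0.047, 0, 0, -1], [0, -0.047, 0, 0, -1], [0, -0.047, 0, 0, -1], [0, -0.047, 0, 0, -1], [0, -0.03, -0.03, 0, -1], [0, 0, 0, 0, -1], [0, 0, 0, 0, -1]]

```text
time_s: 22.35
eef_pos: [0.5168, -0.2495, 0.1999]
eef_rot: [-0.001, 1.0, 0.016, -0.001]
wrist_force: [-0.6, 0.1, -0.5]
opening: 0.123
```

```bash
python3 - <<'E'
from h import *
o=get_obs(); print(o['time_s'],o['eef_pos'],2*np.arctan2(o['eef_rot'][2],o['eef_rot'][1]),o['opening'],o['wrist_force'])
E
```

```text
22.35 [ 0.51683886 -0.24949439  0.19992104] 0.03208439136396602 0.123032778505124 [-0.59015717  0.05355384 -0.48125531]
```

servo_tool:
  plan:
    - [[-0.0042, 0.0144, -0.035, 0.005, -1], [0, 0, -0.035, 0, -1], [0, 0, -0.013, 0, -1], [0, 0, 0, 0, -1], [0, 0, 0, 0, -1]]

```text
time_s: 22.85
eef_pos: [0.5144, -0.2351, 0.1195]
eef_rot: [0.001, 1.0, 0.02, 0.001]
wrist_force: [0.9, -0.7, 0.2]
opening: 0.123
```

```bash
cat > look2.py <<'E'
from h import *
import sys
n=sys.argv[1]
o=get_obs(); print(o['time_s'],o['eef_pos'].round(4),round(o['opening'],3),o['wrist_force'].round(1),o['torque'].round(2))
p=camera('wrist'); cv2.imwrite(f'pics/w{n}.png',cv2.resize(p['img'][140:300,210:430],None,fx=3.5,fy=3.5,interpolation=cv2.INTER_CUBIC))
S=camera('side'); cv2.imwrite(f'pics/s{n}.png',cv2.resize(S['img'][200:340,310:430],None,fx=5,fy=4.2,interpolation=cv2.INTER_CUBIC))
E
python3 look2.py 25
```

```text
22.85 [ 0.5144 -0.2351  0.1195] 0.123 [ 0.9 -0.7  0.2] [-0.01  0.01  0.04]
```

View pics/w25.png

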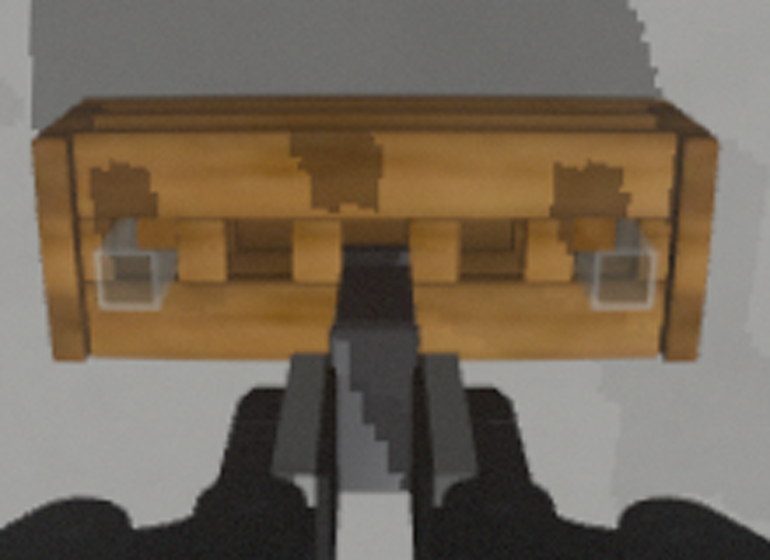

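View pics/s25.png

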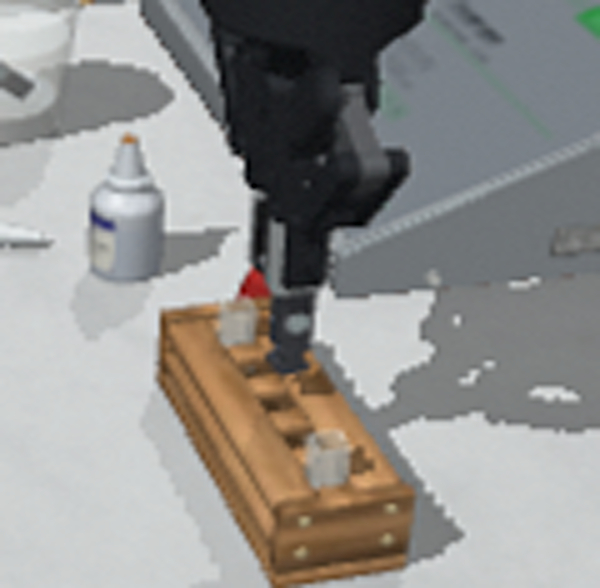

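servo_tool:
  plan:
    - [[-0.0017, 0, -0.01, 0, -1], [0, 0, -0.008, 0, -1], [0, 0, -0.005, 0, -1], [0, 0, 0, 0, -1], [0, 0, 0, 0, -1]]

```text
time_s: 23.45
eef_pos: [0.5116, -0.2348, 0.0945]
eef_rot: [-0.0, 1.0, 0.019, -0.0]
wrist_force: [1.5, 0.0, -1.8]
opening: 0.124
```

```bash
python3 look2.py 26
```

```text
23.45 [ 0.5116 -0.2348  0.0945] 0.124 [ 1.5  0.  -1.8] [-0.02 -0.38 -0.01]
```

View pics/s26.png

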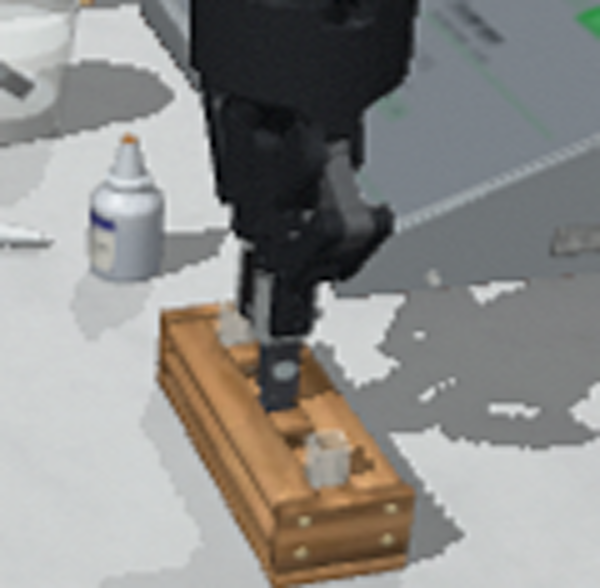

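servo_tool:
  plan:
    - [[0, 0, 0.0025, 0, -1], [-0.003, 0, 0, 0, -1], [-0.003, 0, 0, 0, -1], [-0.003, 0, 0, 0, -1], [0, 0, 0, 0, -1]]

```text
time_s: 24.05
eef_pos: [0.504, -0.2355, 0.0983]
eef_rot: [0.001, 1.0, 0.019, 0.002]
wrist_force: [7.3, -0.1, -2.0]
opening: 0.118
```

```bash
python3 look2.py 27
```

```text
24.05 [ 0.504  -0.2355  0.0983] 0.118 [ 7.3 -0.1 -2. ] [ 0.04 -1.49 -0.05]
```

View pics/s27.png

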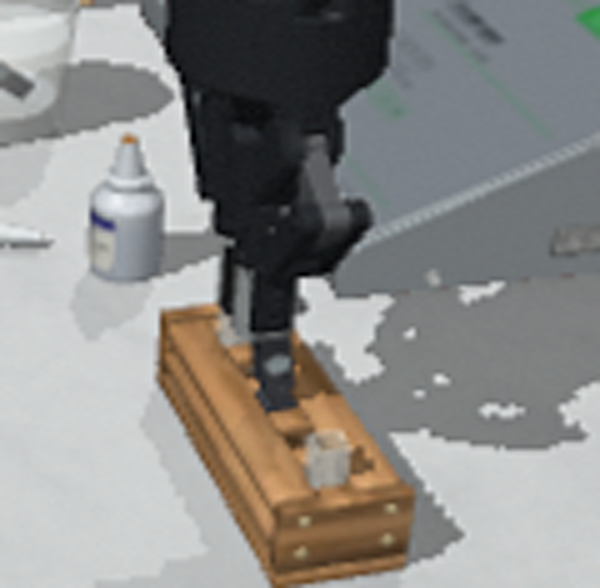

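View pics/w27.png

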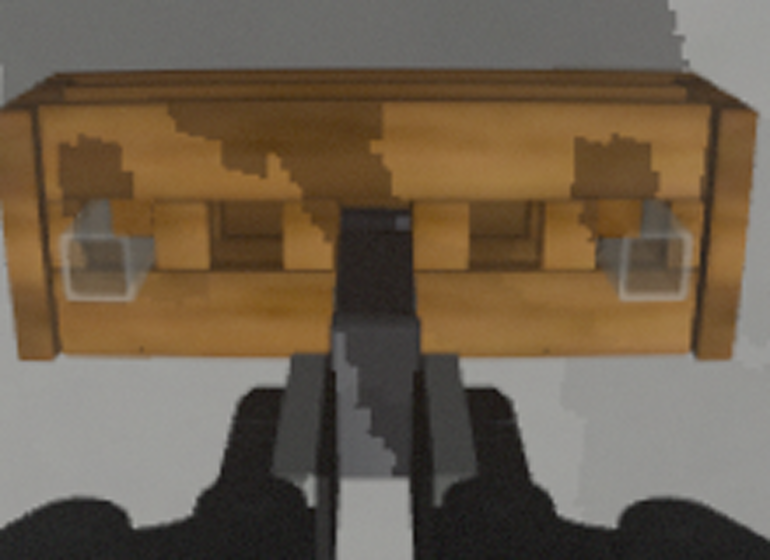

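servo_tool:
  plan:
    - [[-0.003, 0, -0.0005, 0, -1], [-0.003, 0, -0.0005, 0, -1], [-0.003, 0, -0.0006, 0, -1], [-0.003, 0, -0.0008, 0, -1], [-0.003, 0, -0.001, 0, -1], [0, 0, 0, 0, -1]]

```text
time_s: 24.75
eef_pos: [0.4892, -0.2359, 0.0955]
eef_rot: [0.001, 1.0, 0.019, 0.002]
wrist_force: [5.4, -0.1, 2.9]
opening: 0.111
```

```bash
python3 look2.py 28
```

```text
24.75 [ 0.4892 -0.2359  0.0955] 0.111 [ 5.4 -0.1  2.9] [ 0.07 -1.26 -0.02]
```

View pics/s28.png

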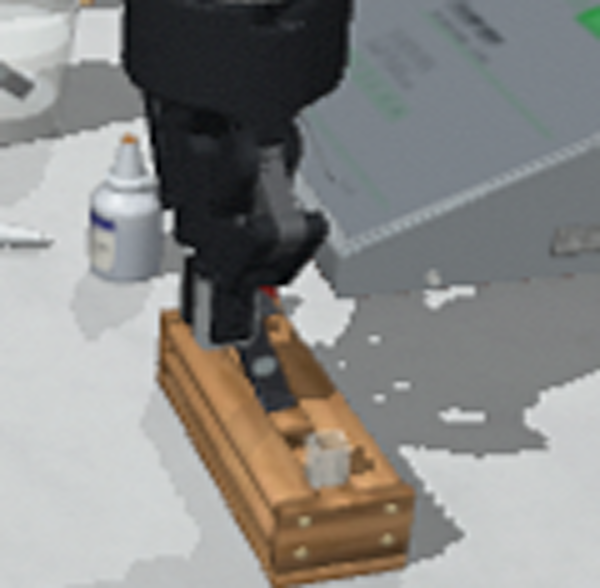

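View pics/w28.png

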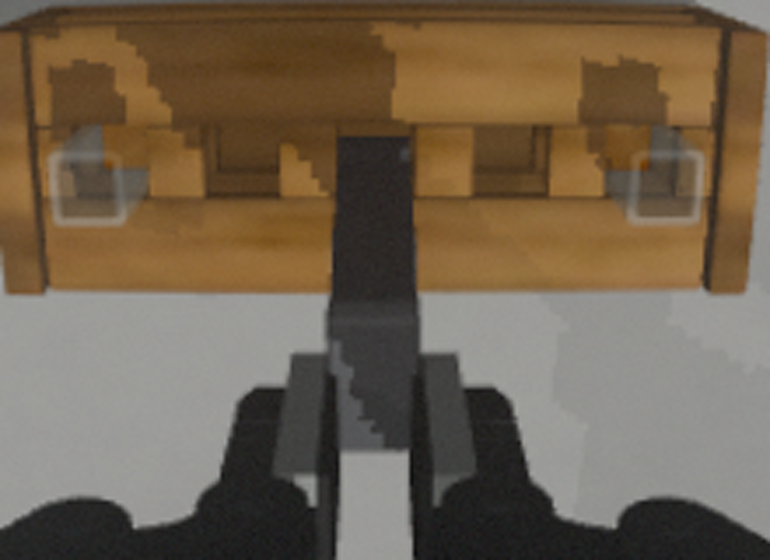

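servo_tool:
  plan:
    - [[-0.0045, 0, 0.009, 0, -1], [-0.004, 0, 0.03, 0, -1], [0, 0, 0.045, 0, -1], [0, 0.01, 0.045, 0, -1], [0, 0, 0, 0, -1]]

```text
time_s: 25.35
eef_pos: [0.4814, -0.2264, 0.2301]
eef_rot: [0.004, 1.0, 0.02, 0.004]
wrist_force: [0.4, -0.3, 0.1]
opening: 0.116
```

```bash
python3 - <<'E'
from h import *
o=get_obs(); print(o['time_s'],o['eef_pos'].round(4),round(o['opening'],3))
p=camera('wrist'); S=camera('side')
np.savez('w29.npz',**{k:p[k] for k in('camera_matrix','rvec','tvec','img')})
np.savez('s29.npz',**{k:S[k] for k in('camera_matrix','rvec','tvec','img')})
cv2.imwrite('pics/w29.png',cv2.resize(p['img'][140:300,210:430],None,fx=3.5,fy=3.5,interpolation=cv2.INTER_CUBIC))
u=proj(S,'side',o['eef_pos']).astype(int); print(u)
cv2.imwrite('pics/s29.png',cv2.resize(S['img'][u[1]-30:u[1]+60,u[0]-40:u[0]+50],None,fx=7,fy=6.5,interpolation=cv2.INTER_CUBIC))
E
```

```text
25.35 [ 0.4814 -0.2264  0.2301] 0.116
[351 203]
```

View pics/s29.png

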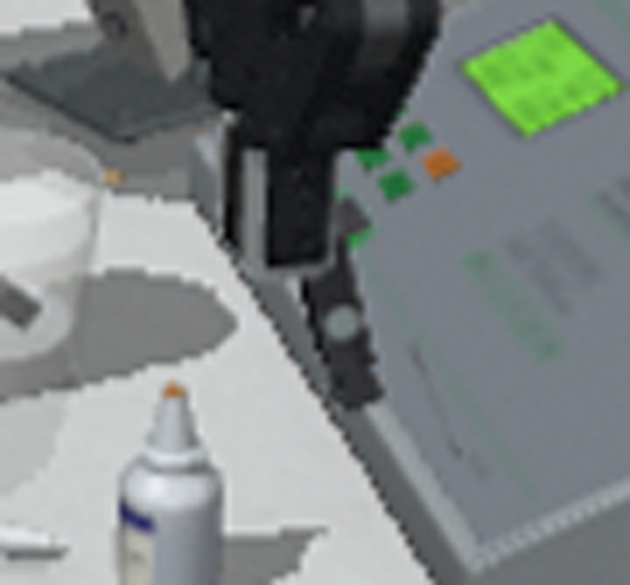

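View pics/w29.png

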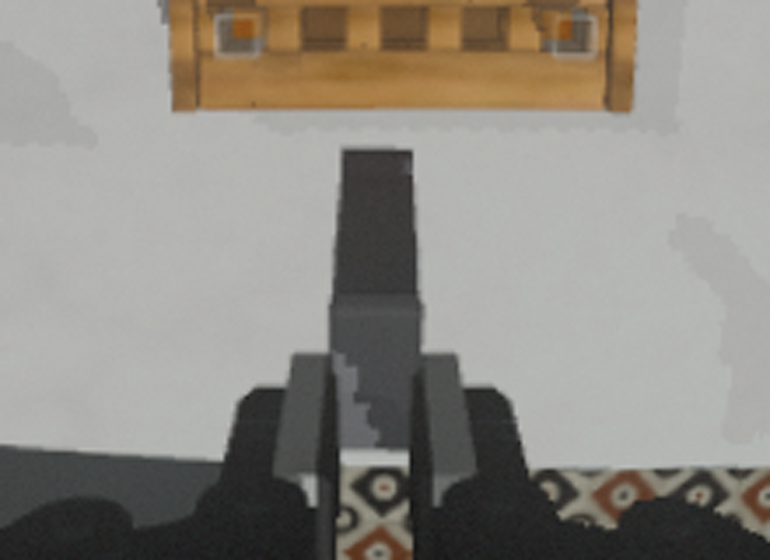

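```bash
cat > tilt.py <<'E'
from h import *
from scipy.optimize import least_squares
def fit(p,tcp,yaw,obs):
    h=np.array([np.cos(yaw),np.sin(yaw),0]);up=np.array([0,0,1.])
    def res(v):
        th=v[0]; d=-np.sin(th)*h+np.cos(th)*up; e=np.cos(th)*h+np.sin(th)*up
        top=tcp+v[1]/1000*h+v[2]/1000*up
        return [proj(p,'wrist',top+e*a/1000-d*b/1000)[1]-row for a,b,row in obs]
    s=least_squares(res,[.4,2,-6]); return np.degrees(s.x[0]),s.x[1:],np.array(s.fun)
if __name__=='__main__':
    p=dict(np.load('w29.npz'))
    print(fit(p,np.array([.4814,-.2264,.2301]),.038,[(-13,0,448/3.5+140),(13,0,319/3.5+140),(13,5,302/3.5+140),(4.25,58,150/3.5+140),(6.25,56,176/3.5+140)]))
E
python3 tilt.py
```

```text
(np.float64(16.83263078310007), array([  1.5551187 , -19.18783126]), array([-0.2553885 ,  0.77328937, -0.51815087,  4.22263501, -4.22238932]))
```

```bash
python3 - <<'E'
from tilt import *
p=dict(np.load('w29.npz'));T=np.array([.4814,-.2264,.2301])
r=lambda y:y/3.5+140
print(fit(p,T,.038,[(-13,0,r(449)),(13,0,r(319)),(6.25,56,r(150))]))
print(fit(p,T,.038,[(-13,0,r(449)),(13,0,r(319)),(13,5,r(302)),(6.25,56,r(150))]))
p=dict(np.load('w21.npz'));T=np.array([.578,.3284,.1714])
print('upright ref',fit(p,T,.4134,[(-13,0,r(489)),(13,0,r(326)),(6.25,56,r(248))]))
E
```

```text
(np.float64(17.47292919447799), array([  4.8418754 , -12.51119061]), array([-5.68434189e-14,  2.84217094e-14,  8.52651283e-14]))
(np.float64(18.13186052479021), array([  3.86383886, -14.08251146]), array([-0.05091625,  0.82225627, -0.87971879,  0.10837872]))
upright ref (np.float64(-1.4151476019965077), array([ 2.81836687, -8.74024413]), array([-3.92219590e-12, -5.45412604e-11, -3.37365691e-11]))
```

```bash
python3 - <<'E'
from h import *
import numpy as np
p=dict(np.load('w29.npz'))
cv2.imwrite('pics/z29.png',cv2.resize(p['img'][170:280,285:350],None,fx=8,fy=5.4,interpolation=cv2.INTER_NEAREST))
E
```

```text
(no output)
```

View pics/z29.png

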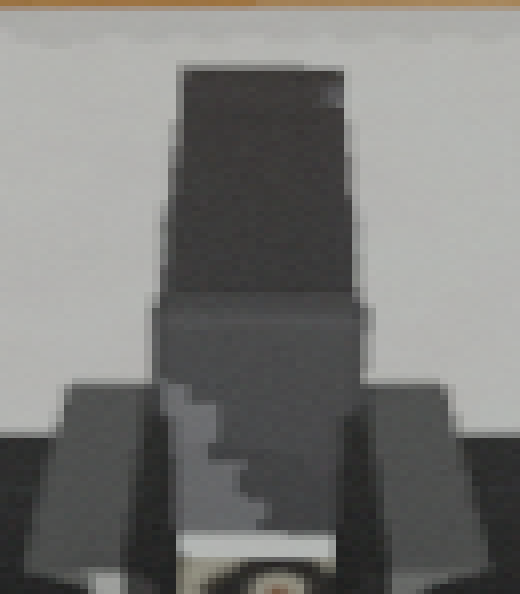

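```bash
python3 - <<'E'
from h import *
S=dict(np.load('s29.npz'));T=np.array([.4814,-.2264,.2301])
h=np.array([np.cos(.038),np.sin(.038),0]);up=np.array([0,0,1.]);y=np.cross(up,h)
c=lambda X:((proj(S,'side',X)-[311,173])*[7,6.5]).round()
for deg,a,z in ((17,3,-9),(20,3,-9),(20,3,-6),(25,3,-6),(25,3,-9)):
    th=np.radians(deg); d=-np.sin(th)*h+np.cos(th)*up; e=np.cos(th)*h+np.sin(th)*up
    t=T+h*a/1000+up*z/1000
    f=lambda ee,b:c(t+e*ee/1000-d*b/1000-y*.00625)
    print(deg,a,z,'L',f(-6.25,25),f(-6.25,56),'R',f(6.25,8),f(6.25,56),'foot',f(-4.25,58),f(4.25,58),'mid',f(0,29),'head+',f(13,0),f(13,5))
im=cv2.resize(S['img'][195:240,340:372],None,fx=16,fy=13,interpolation=cv2.INTER_NEAREST); cv2.imwrite('pics/z29s.png',im)
E
```

```text
17 3 -9 L [300. 326.] [329. 420.] R [332. 256.] [375. 403.] foot [338. 423.] [370. 411.] mid [328. 330.] head+ [351. 221.] [355. 237.]
20 3 -9 L [305. 326.] [340. 416.] R [333. 254.] [386. 397.] foot [349. 419.] [380. 406.] mid [333. 328.] head+ [350. 219.] [356. 235.]
20 3 -6 L [306. 315.] [341. 407.] R [334. 244.] [386. 388.] foot [350. 409.] [381. 397.] mid [334. 318.] head+ [351. 209.] [356. 224.]
25 3 -6 L [315. 313.] [359. 400.] R [336. 241.] [404. 378.] foot [369. 402.] [399. 387.] mid [343. 314.] head+ [349. 205.] [357. 220.]
25 3 -9 L [314. 323.] [358. 410.] R [335. 252.] [403. 388.] foot [368. 412.] [398. 397.] mid [343. 324.] head+ [349. 216.] [356. 231.]
```

View pics/z29s.png

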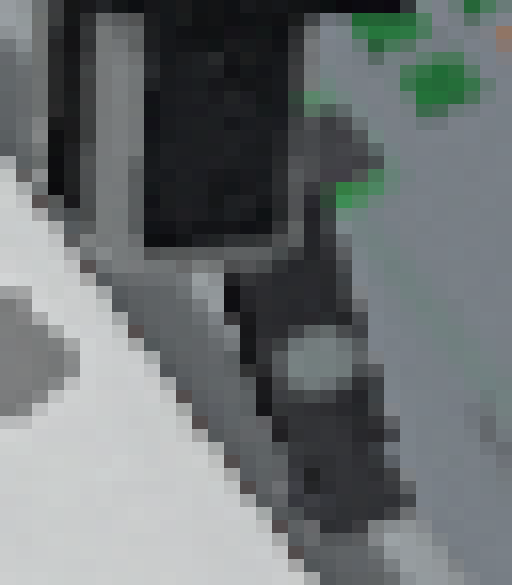

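servo_tool:
  plan:
    - [[0, 0.045, 0, 0, -1], [0.005, 0.047, 0, 0.09, -1], [0.005, 0.047, 0, 0.1, -1], [0.005, 0.047, 0, 0.1, -1], [0.005, 0.047, 0, 0.087, -1], [0.005, 0.047, 0, 0, -1], [0.005, 0.047, 0, 0, -1], [0.005, 0.047, 0, 0, -1]]

```text
time_s: 26.25
eef_pos: [0.5125, 0.1505, 0.2207]
eef_rot: [-0.0, 0.978, 0.206, -0.002]
wrist_force: [-0.1, -0.2, 0.7]
opening: 0.121
```

servo_tool:
  plan:
    - [[0.01, 0.046, 0, 0, -1], [0.01, 0.046, 0, 0, -1], [0.01, 0.04, 0, 0, -1], [0.01, 0.03, -0.01, 0, -1], [0, 0, -0.03, 0, -1], [0, 0, 0, 0, -1], [0, 0, 0, 0, -1]]

```text
time_s: 26.95
eef_pos: [0.5525, 0.3101, 0.1806]
eef_rot: [0.001, 0.978, 0.206, -0.003]
wrist_force: [0.5, 0.2, 0.9]
opening: 0.117
```

```bash
python3 look.py 30
```

```text
26.95 [0.5525 0.3101 0.1806] 0.117 [0.5 0.2 0.9] [ 0.   -0.04  0.04]
TCP in block [ 7.8 -6.6 93.8]
```

View pics/w30.png

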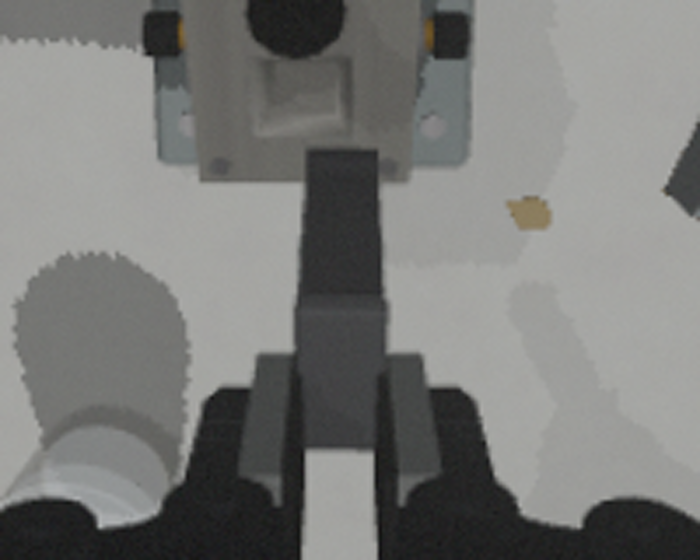

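View pics/s30.png

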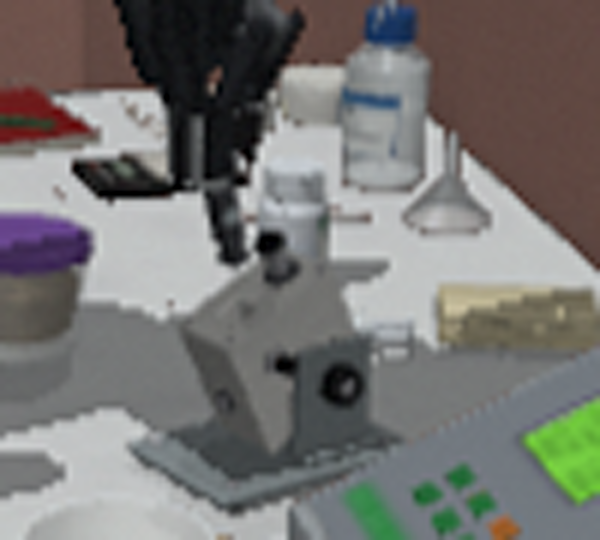

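servo_tool:
  plan:
    - [[0.0046, 0.01, 0, 0, -1], [0, 0, -0.01, 0, -1], [0, 0, -0.006, 0, -1], [0, 0, 0, 0, -1], [0, 0, 0, 0, -1]]

```text
time_s: 27.55
eef_pos: [0.5583, 0.3209, 0.1664]
eef_rot: [0.0, 0.978, 0.206, -0.001]
wrist_force: [0.8, -0.7, 0.2]
opening: 0.118
```

```bash
python3 look.py 31
```

```text
27.55 [0.5583 0.3209 0.1664] 0.118 [ 0.8 -0.7  0.2] [-0.06 -0.    0.  ]
TCP in block [10.6  0.9 76.8]
```

View pics/w31.png

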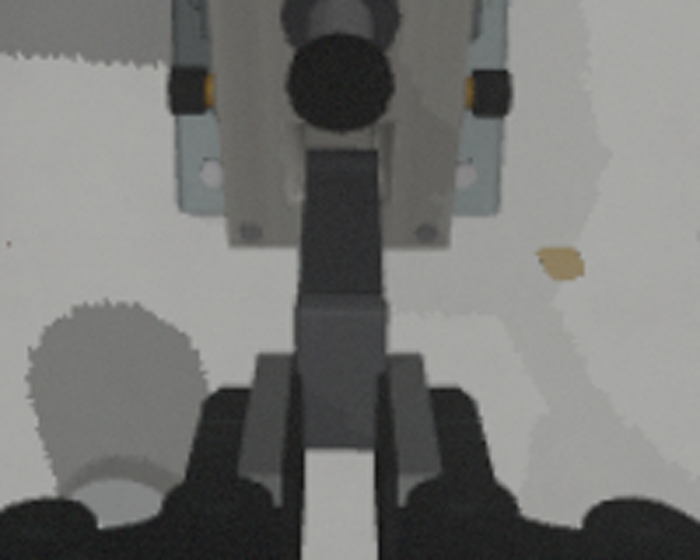

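View pics/s31.png

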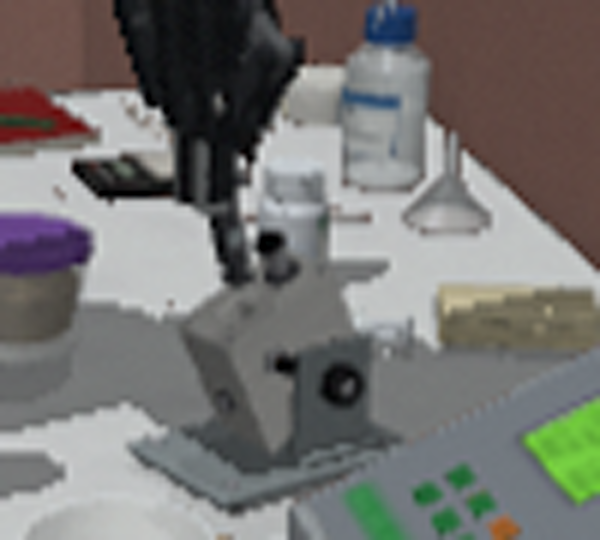

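servo_tool:
  plan:
    - [[0.0008, 0.0004, -0.005, 0, -1], [0.0008, 0.0004, -0.005, 0, -1], [0.0008, 0.0004, -0.004, 0, -1], [0.0008, 0.0003, -0.003, 0, -1], [0, 0, 0, 0, -1], [0, 0, 0, 0, -1]]

```text
time_s: 28.25
eef_pos: [0.5607, 0.3222, 0.1493]
eef_rot: [0.0, 0.978, 0.206, -0.002]
wrist_force: [-4.3, -1.8, 3.4]
opening: 0.117
```

```bash
python3 look.py 32
```

```text
28.25 [0.5607 0.3222 0.1493] 0.117 [-4.3 -1.8  3.4] [-0.37  0.89  0.03]
TCP in block [ 5.9  1.2 60.2]
```

View pics/w32.png

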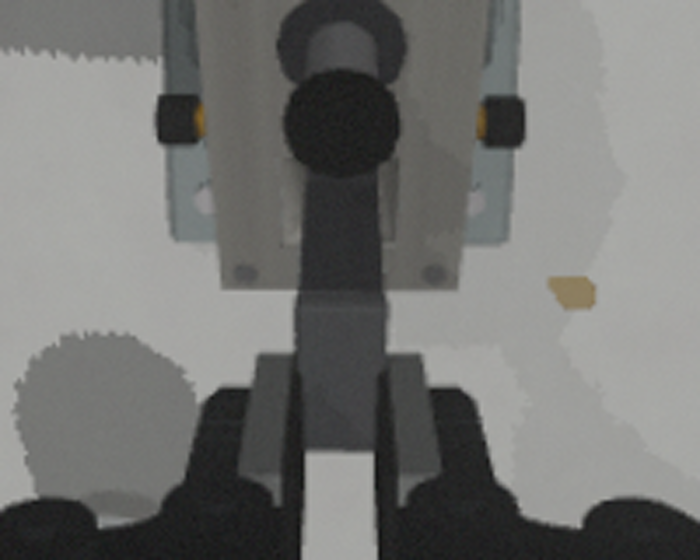

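View pics/s32.png

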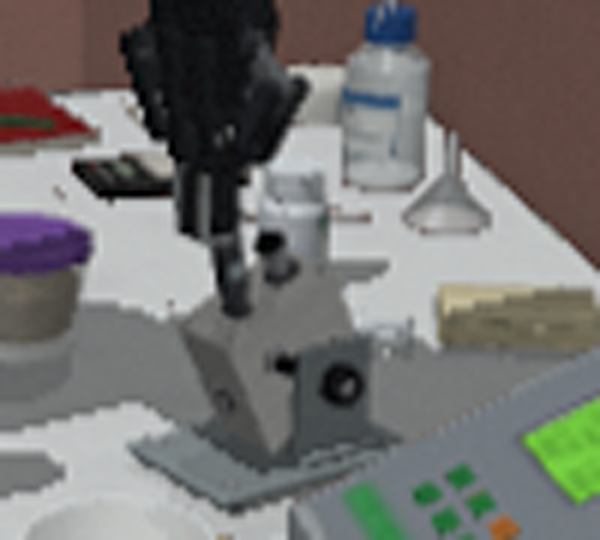

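servo_tool:
  plan:
    - [[-0.002, -0.0009, -0.0005, 0, -1], [0.0004, 0.0002, -0.003, 0, -1], [0.0008, 0.0004, -0.003, 0, -1], [0, 0, 0, 0, -1], [0, 0, 0, 0, -1]]

```text
time_s: 28.85
eef_pos: [0.5611, 0.3223, 0.1428]
eef_rot: [-0.0, 0.978, 0.206, -0.0]
wrist_force: [-1.1, 0.0, -1.7]
opening: 0.117
```

```bash
python3 look.py 33
```

```text
28.85 [0.5611 0.3223 0.1428] 0.117 [-1.1  0.  -1.7] [-0.07  0.3  -0.01]
TCP in block [ 3.4  1.1 54.2]
```

View pics/s33.png

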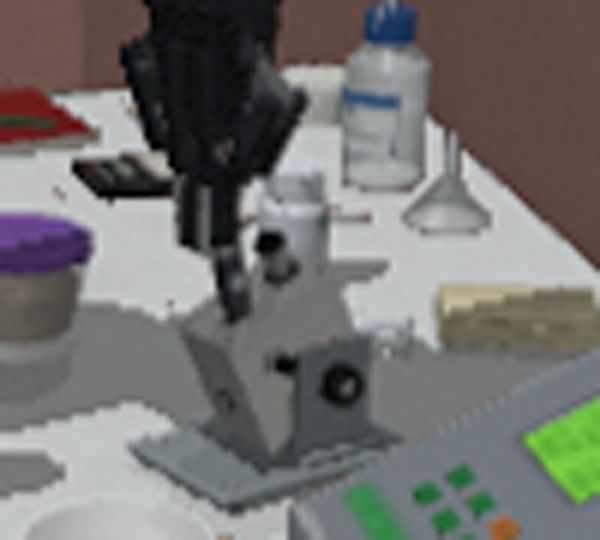

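servo_tool:
  plan:
    - [[0.0006, 0.0003, -0.0027, 0, -1], [0.0006, 0.0003, -0.0027, 0, -1], [0.0006, 0.0002, -0.0026, 0, -1], [0, 0, 0, 0, -1], [0, 0, 0, 0, -1]]

```text
time_s: 29.45
eef_pos: [0.5625, 0.323, 0.1362]
eef_rot: [0.0, 0.978, 0.207, -0.0]
wrist_force: [-6.5, -2.4, 6.1]
opening: 0.118
```

```bash
python3 look.py 34
```

```text
29.45 [0.5625 0.323  0.1362] 0.118 [-6.5 -2.4  6.1] [-0.49  1.    0.03]
TCP in block [ 2.   1.2 47.5]
```

View pics/s34.png

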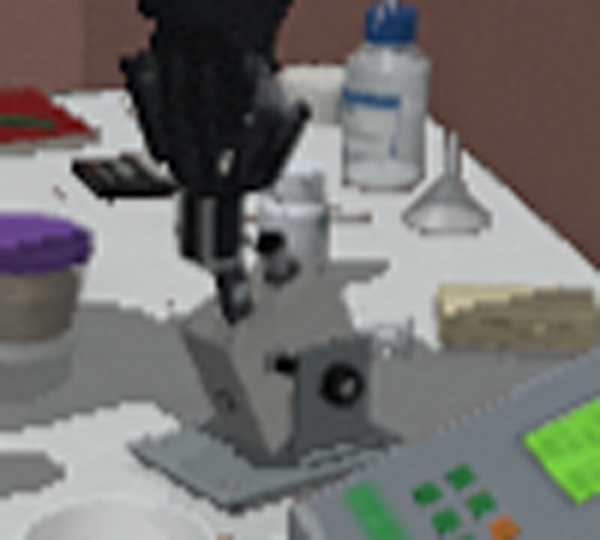

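View pics/w34.png

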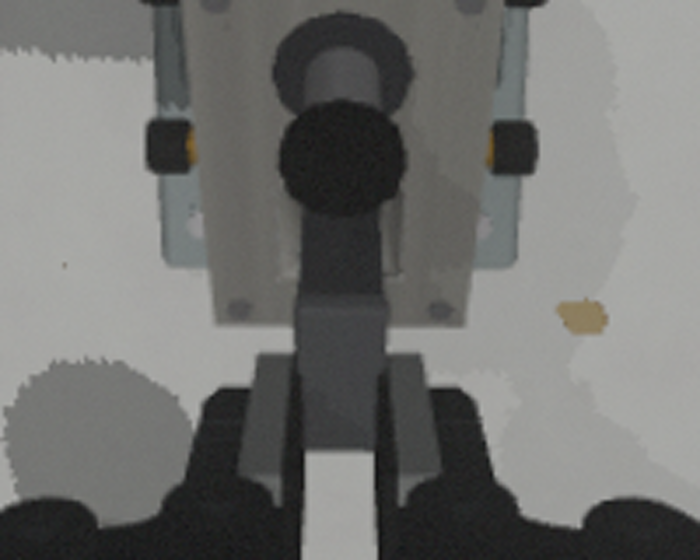

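servo_tool:
  plan:
    - [[-0.0013, -0.0006, -0.0006, 0, -1], [-0.0013, -0.0006, -0.0006, 0, -1], [-0.0009, -0.0004, -0.0004, 0, -1], [0, 0, 0, 0, -1]]

```text
time_s: 29.95
eef_pos: [0.5603, 0.3219, 0.1347]
eef_rot: [-0.0, 0.978, 0.206, 0.001]
wrist_force: [-0.2, 0.3, 4.9]
opening: 0.116
```

```bash
python3 look.py 35
```

```text
29.95 [0.5603 0.3219 0.1347] 0.116 [-0.2  0.3  4.9] [ 0.13 -0.03  0.03]
TCP in block [-0.8  1.1 47.2]
```

servo_tool:
  plan:
    - [[-0.0013, -0.0006, -0.0006, 0, -1], [-0.0005, -0.0002, -0.002, 0, -1], [0.0005, 0.0002, -0.0025, 0, -1], [0.0008, 0.0003, -0.0025, 0, -1], [0, 0, 0, 0, -1]]

```text
time_s: 30.55
eef_pos: [0.5607, 0.3217, 0.1278]
eef_rot: [-0.0, 0.978, 0.206, 0.002]
wrist_force: [-0.1, -0.4, 8.2]
opening: 0.118
```

```bash
python3 look.py 36
```

```text
30.55 [0.5607 0.3217 0.1278] 0.118 [-0.1 -0.4  8.2] [ 0.25 -0.43  0.08]
TCP in block [-3.5  0.8 40.8]
```

View pics/w36.png

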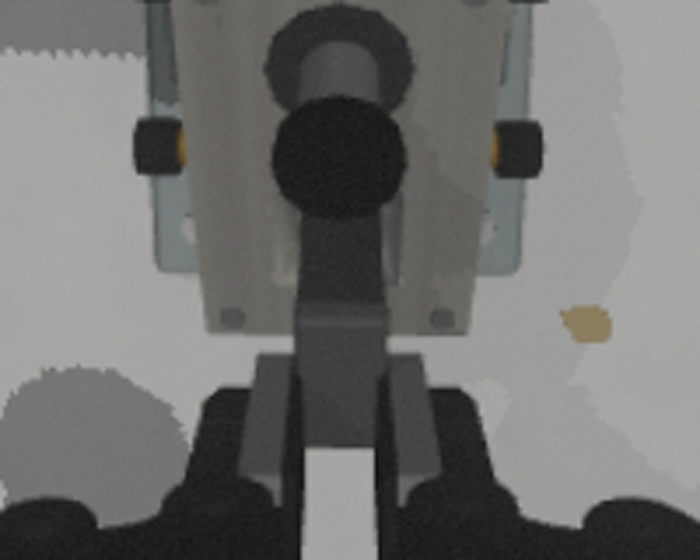

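View pics/s36.png

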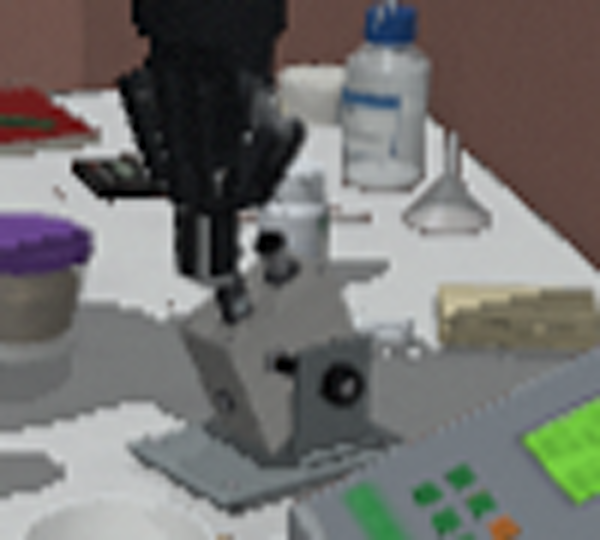

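servo_tool:
  plan:
    - [[0.0012, 0.0005, -0.0012, 0, -1], [0.0012, 0.0005, -0.0018, 0, -1], [0.0012, 0.0005, -0.0018, 0, -1], [0, 0, 0, 0, -1], [0, 0, 0, 0, -1]]

```text
time_s: 31.15
eef_pos: [0.5621, 0.3225, 0.1235]
eef_rot: [0.0, 0.978, 0.207, -0.0]
wrist_force: [-9.0, -4.5, 18.0]
opening: 0.117
```

```bash
python3 look.py 37
```

```text
31.15 [0.5621 0.3225 0.1235] 0.117 [-9.  -4.5 18. ] [-0.56  1.24 -0.04]
TCP in block [-3.8  0.9 36.2]
```

View pics/s37.png

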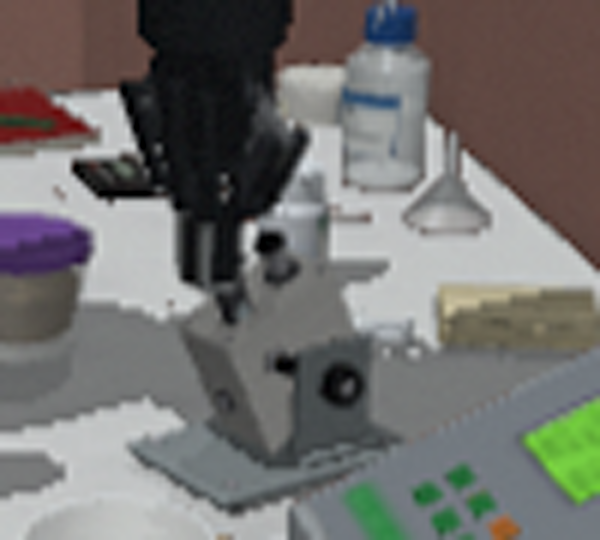

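View pics/w37.png

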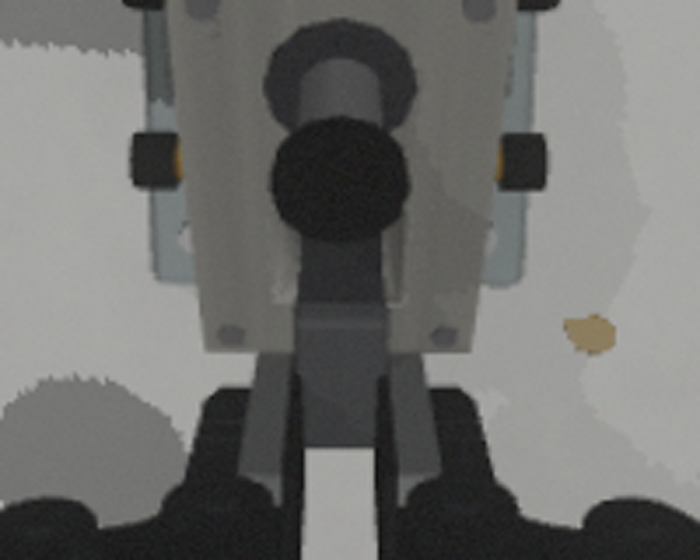

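```bash
python3 - <<'E'
from tilt import *
p=dict(np.load('w37.npz'));T=np.array([.5621,.3225,.1235])
r=lambda y:y/3.5+140
for c in (-6,-9,-12):
  for a in (0,3):
    h=np.array([np.cos(.4134),np.sin(.4134),0]);up=np.array([0,0,1.])
    for deg in (20,25):
      th=np.radians(deg);d=-np.sin(th)*h+np.cos(th)*up; e=np.cos(th)*h+np.sin(th)*up
      top=T+a/1000*h+c/1000*up
      print(c,a,deg,[((proj(p,'wrist',top+e*x/1000-d*b/1000)[1]-140)*3.5).round() for x,b in((-13,0),(13,0),(13,5),(6.25,5))])
b=np.load('block.npz');R,t=b['R'],b['t']
for n in ('w36','w37'):
  q=dict(np.load(n+'.npz'))
  for m,x in (('cap',(34,0,24)),('lowL',(-23,23,0)),('lowR',(-23,-23,0))):
    print(n,m,((proj(q,'wrist',t+R@np.array(x)/1000)-[220,140])*3.5).round())
E
```

```text
-6 0 20 [np.float64(493.0), np.float64(374.0), np.float64(347.0), np.float64(381.0)]
-6 0 25 [np.float64(487.0), np.float64(380.0), np.float64(351.0), np.float64(382.0)]
-6 3 20 [np.float64(477.0), np.float64(353.0), np.float64(327.0), np.float64(362.0)]
-6 3 25 [np.float64(470.0), np.float64(359.0), np.float64(331.0), np.float64(363.0)]
-9 0 20 [np.float64(483.0), np.float64(364.0), np.float64(338.0), np.float64(372.0)]
-9 0 25 [np.float64(477.0), np.float64(370.0), np.float64(342.0), np.float64(373.0)]
-9 3 20 [np.float64(466.0), np.float64(344.0), np.float64(318.0), np.float64(353.0)]
-9 3 25 [np.float64(460.0), np.float64(350.0), np.float64(322.0), np.float64(354.0)]
-12 0 20 [np.float64(473.0), np.float64(355.0), np.float64(330.0), np.float64(363.0)]
-12 0 25 [np.float64(467.0), np.float64(361.0), np.float64(333.0), np.float64(364.0)]
-12 3 20 [np.float64(456.0), np.float64(335.0), np.float64(310.0), np.float64(344.0)]
-12 3 25 [np.float64(450.0), np.float64(341.0), np.float64(313.0), np.float64(345.0)]
w36 cap [342. 166.]
w36 lowL [208. 330.]
w36 lowR [471. 330.]
w37 cap [343. 189.]
w37 lowL [207. 347.]
w37 lowR [474. 348.]
```

servo_tool:
  plan:
    - [[-0.0013, -0.0006, 0.0006, 0, -1], [-0.0013, -0.0006, -0.0004, 0, -1], [-0.0013, -0.0006, -0.0006, 0, -1], [0, 0, 0, 0, -1], [0, 0, 0, 0, -1]]

```text
time_s: 31.75
eef_pos: [0.5608, 0.3217, 0.1227]
eef_rot: [-0.0, 0.978, 0.206, 0.003]
wrist_force: [2.7, 1.8, 6.9]
opening: 0.116
```

```bash
python3 look.py 38
```

```text
31.75 [0.5608 0.3217 0.1227] 0.116 [2.7 1.8 6.9] [ 0.42 -0.73  0.02]
TCP in block [-5.5  0.7 36.1]
```

View pics/w38.png

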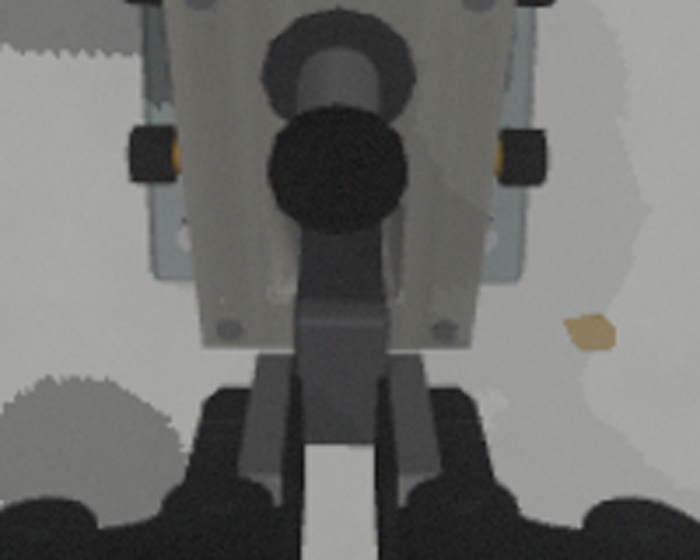

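servo_tool:
  plan:
    - [[0.0008, 0.0003, -0.0018, 0, -1], [0.0008, 0.0003, -0.0018, 0, -1], [0.0008, 0.0003, -0.0018, 0, -1], [0, 0, 0, 0, -1]]

```text
time_s: 32.25
eef_pos: [0.5629, 0.3225, 0.1169]
eef_rot: [-0.0, 0.978, 0.206, 0.002]
wrist_force: [3.0, 2.3, 5.7]
opening: 0.124
```

```bash
python3 look.py 39
```

```text
32.25 [0.5629 0.3225 0.1169] 0.124 [3.  2.3 5.7] [ 0.4  -0.62  0.05]
TCP in block [-6.   0.6 30. ]
```

servo_tool:
  plan:
    - [[0.0009, 0.0004, -0.0017, 0, -1], [0.0009, 0.0004, -0.0017, 0, -1], [0.0009, 0.0004, -0.0018, 0, -1], [0, 0, 0, 0, -1], [0, 0, 0, 0, -1]]

```text
time_s: 32.85
eef_pos: [0.5649, 0.3234, 0.1115]
eef_rot: [-0.0, 0.978, 0.206, 0.002]
wrist_force: [-0.4, 1.0, 6.2]
opening: 0.117
```

```bash
python3 look.py 40
```

```text
32.85 [0.5649 0.3234 0.1115] 0.117 [-0.4  1.   6.2] [ 0.2  -0.31 -0.03]
TCP in block [-6.3  0.6 24.1]
```

View pics/w40.png

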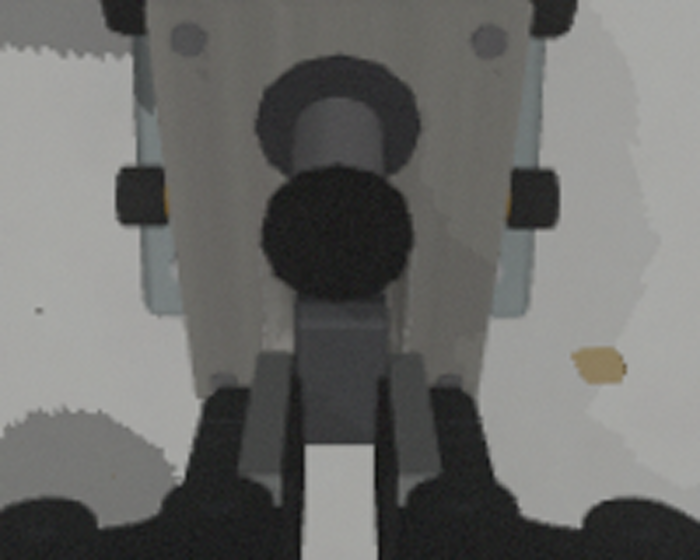

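View pics/s40.png

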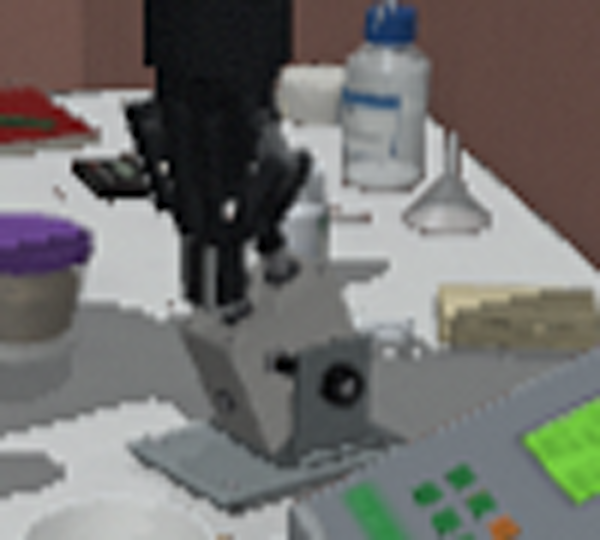

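servo_tool:
  plan:
    - [[0.0008, 0.0003, -0.0018, 0, -1], [0.0008, 0.0003, -0.0018, 0, -1], [0.0008, 0.0003, -0.0018, 0, -1], [0, 0, 0, 0, -1]]

```text
time_s: 33.35
eef_pos: [0.5668, 0.3243, 0.1055]
eef_rot: [-0.0, 0.978, 0.206, 0.001]
wrist_force: [-0.1, 0.8, 3.6]
opening: 0.118
```

```bash
python3 look.py 41
```

```text
33.35 [0.5668 0.3243 0.1055] 0.118 [-0.1  0.8  3.6] [ 0.34 -0.39 -0.07]
TCP in block [-6.9  0.6 17.8]
```

View pics/w41.png

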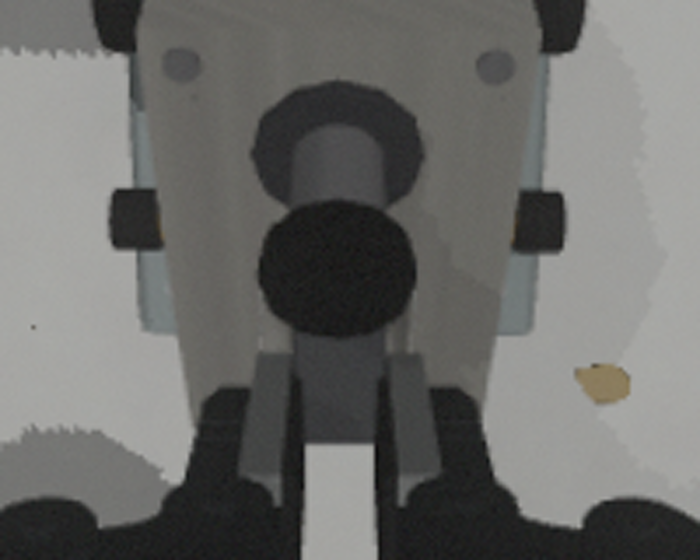

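View pics/s41.png

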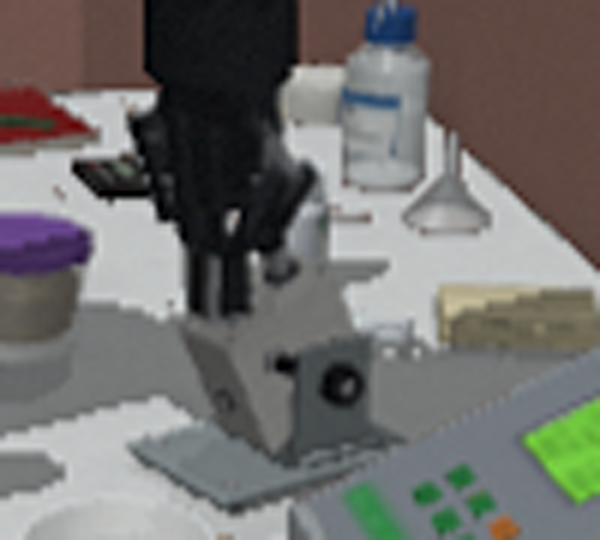

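servo_tool:
  plan:
    - [[0, 0, 0.0005, 0, -0.5], [0, 0, 0, 0, -0.5], [0, 0, 0, 0, -0.5], [0, 0, 0.02, 0, -0.5], [-0.02, -0.008, 0.045, 0, -0.5], [-0.02, -0.008, 0.03, 0, -0.5], [0, 0, 0, 0, -1], [0, 0, 0, 0, -1]]

```text
time_s: 34.25
eef_pos: [0.5261, 0.3079, 0.2012]
eef_rot: [-0.0, 0.978, 0.206, 0.001]
wrist_force: [-0.4, -1.1, -0.0]
opening: -0.002
```

```bash
python3 - <<'E'
from h import *
o=get_obs(); print(o['time_s'],o['eef_pos'].round(4),o['opening'])
p=camera('wrist'); S=camera('side')
np.savez('w42.npz',**{k:p[k] for k in('camera_matrix','rvec','tvec','img')})
cv2.imwrite('pics/w42.png',cv2.resize(p['img'][40:200,220:420],None,fx=3.5,fy=3.5,interpolation=cv2.INTER_CUBIC))
cv2.imwrite('pics/s42.png',cv2.resize(S['img'][120:200,300:400],None,fx=6,fy=6,interpolation=cv2.INTER_CUBIC))
b=np.load('block.npz');R,t=b['R'],b['t']
for z in (5,10,15):
  print(z,[((proj(p,'wrist',t+R@np.array(x)/1000)-[220,40])*3.5).round() for x in((-13,0,z),(13,0,z))],((proj(S,'side',t+R@np.array([-13,-6,z])/1000)-[300,120])*6).round())
print([((proj(p,'wrist',t+R@np.array(x)/1000)-[220,40])*3.5).round() for x in((34,0,24),(-23,23,0),(-23,-23,0))])
E
```

```text
34.25 [0.5261 0.3079 0.2012] -0.0019383403640936456
5 [array([345., 377.]), array([346., 272.])] [162. 260.]
10 [array([345., 390.]), array([346., 283.])] [159. 252.]
15 [array([345., 402.]), array([346., 295.])] [156. 245.]
[array([347., 218.]), array([245., 402.]), array([445., 403.])]
```

View pics/w42.png

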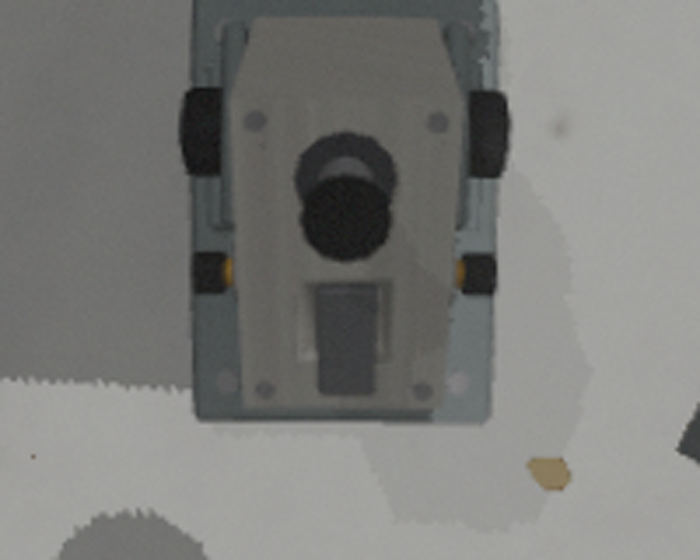

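View pics/s42.png

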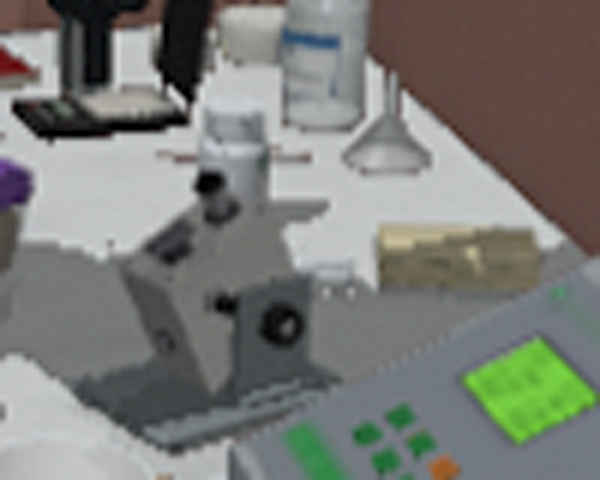

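servo_tool:
  plan:
    - [[0.02, 0.008, 0, 0, -1], [0.0194, 0.0078, -0.03, 0, -1], [0, 0, -0.03, 0, -1], [0, 0, -0.012, 0, -1], [0, 0, 0, 0, -1], [0, 0, 0, 0, -1]]

```text
time_s: 34.95
eef_pos: [0.5654, 0.3237, 0.1285]
eef_rot: [0.0, 0.978, 0.206, -0.0]
wrist_force: [0.2, 0.3, 0.7]
opening: -0.0
```

```bash
python3 look.py 43
```

```text
34.95 [0.5654 0.3237 0.1285] -0.0 [0.2 0.3 0.7] [ 0.02 -0.   -0.06]
TCP in block [ 1.5  0.7 39.2]
```

View pics/w43.png

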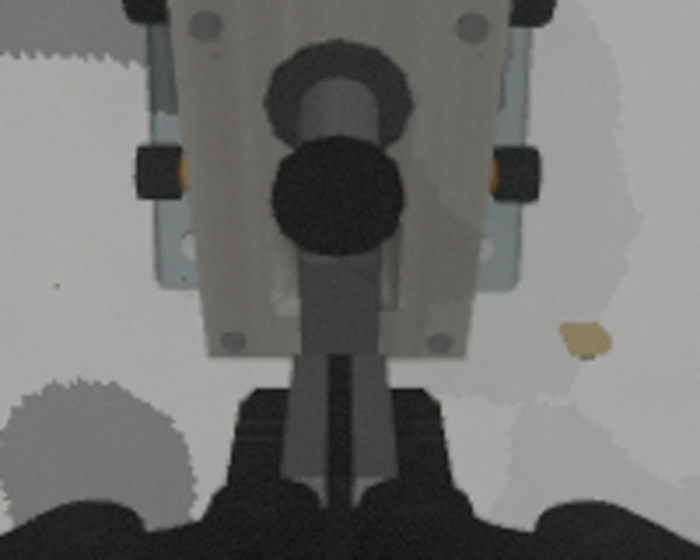

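servo_tool:
  plan:
    - [[0, 0, -0.006, 0, -1], [0.0004, 0.0002, -0.004, 0, -1], [0.0008, 0.0003, -0.002, 0, -1], [0.0008, 0.0003, -0.002, 0, -1], [0, 0, 0, 0, -1]]

```text
time_s: 35.55
eef_pos: [0.5674, 0.3245, 0.1142]
eef_rot: [0.0, 0.978, 0.206, -0.0]
wrist_force: [-1.0, 0.6, 0.0]
opening: -0.003
```

```bash
python3 look.py 44
```

```text
35.55 [0.5674 0.3245 0.1142] -0.003 [-1.   0.6  0. ] [-0.03 -0.01  0.04]
TCP in block [-2.6  0.6 25.5]
```

View pics/w44.png

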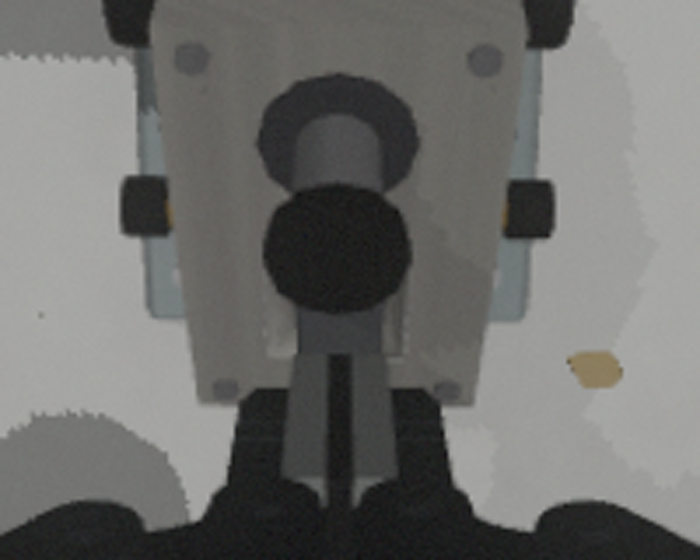

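servo_tool:
  plan:
    - [[0.0008, 0.0003, -0.002, 0, -1], [0.0008, 0.0003, -0.002, 0, -1], [0, 0, 0, 0, -1]]

```text
time_s: 35.95
eef_pos: [0.5692, 0.3252, 0.1106]
eef_rot: [-0.0, 0.978, 0.206, 0.0]
wrist_force: [-1.1, -0.6, 1.6]
opening: 0.001
```

servo_tool:
  plan:
    - [[0.0008, 0.0003, -0.002, 0, -1], [0, 0, 0, 0, -1]]

```text
time_s: 36.15
eef_pos: [0.5696, 0.3253, 0.1101]
eef_rot: [0.0, 0.978, 0.207, -0.0]
wrist_force: [-7.3, -2.3, 13.2]
opening: -0.002
```

servo_tool:
  plan:
    - [[0.0006, 0.0002, -0.0015, 0, -1], [0, 0, 0, 0, -1], [0, 0, 0, 0, -1]]

```text
time_s: 36.45
eef_pos: [0.5698, 0.3254, 0.1099]
eef_rot: [0.0, 0.978, 0.207, -0.001]
wrist_force: [-12.6, -5.3, 21.5]
opening: 0.0
```

```bash
python3 look.py 45
```

```text
36.45 [0.5698 0.3254 0.1099] 0.0 [-12.6  -5.3  21.5] [-0.9   2.03 -0.04]
TCP in block [-2.2  0.5 20.5]
```

View pics/s45.png

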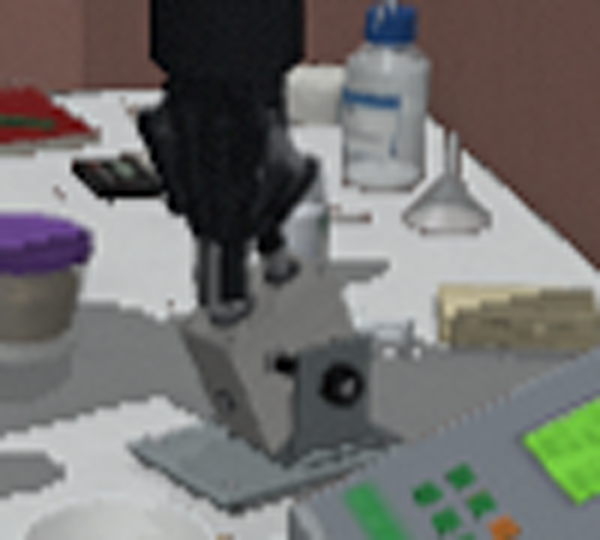

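View pics/w45.png

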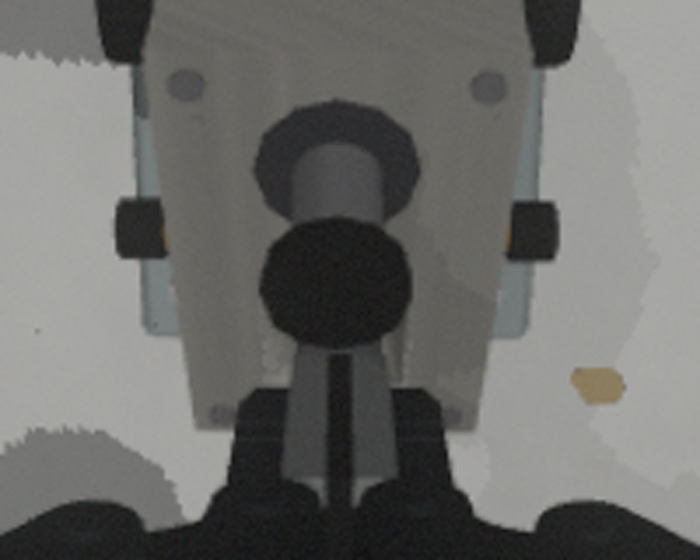

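servo_tool:
  plan:
    - [[-0.004, -0.002, 0.01, 0, -1], [-0.01, -0.005, 0.04, 0, -1], [-0.02, -0.008, 0.045, 0, -1], [-0.01, -0.004, 0.005, 0, -1], [0, 0, 0, 0, -1], [0, 0, 0, 0, -1]]

```text
time_s: 37.15
eef_pos: [0.5261, 0.3065, 0.206]
eef_rot: [0.0, 0.978, 0.206, -0.0]
wrist_force: [0.9, -0.0, 0.2]
opening: -0.002
```

```bash
python3 - <<'E'
from h import *
o=get_obs(); print(o['time_s'],o['eef_pos'].round(4),o['wrist_force'])
p=camera('wrist'); S=camera('side')
np.savez('w46.npz',**{k:p[k] for k in('camera_matrix','rvec','tvec','img')})
cv2.imwrite('pics/w46.png',cv2.resize(p['img'][0:200,220:420],None,fx=3,fy=3,interpolation=cv2.INTER_CUBIC))
cv2.imwrite('pics/s46.png',cv2.resize(S['img'][120:200,300:400],None,fx=6,fy=6,interpolation=cv2.INTER_CUBIC))
b=np.load('block.npz');R,t=b['R'],b['t']
for n,s in (('w46',(220,0)),('w8',(220,0)),('w4',(220,0))):
  q=dict(np.load(n+'.npz'))
  for z in (5,10,15):
    print(n,z,[((proj(q,'wrist',t+R@np.array(x)/1000)-s)*3).round() for x in((-13,0,z),(13,0,z))],end='')
  print('low',((proj(q,'wrist',t+R@np.array((-23,0,0))/1000)-s)*3).round())
E
```

```text
37.15 [0.5261 0.3065 0.206 ] [ 0.86699735 -0.03033449  0.22753164]
w46 5 [array([291., 438.]), array([291., 349.])]w46 10 [array([291., 448.]), array([291., 359.])]w46 15 [array([291., 459.]), array([291., 368.])]low [291. 459.]
w8 5 [array([289., 436.]), array([289., 350.])]w8 10 [array([289., 446.]), array([289., 359.])]w8 15 [array([289., 457.]), array([289., 368.])]low [289. 457.]
w4 5 [array([393., 422.]), array([401., 335.])]w4 10 [array([395., 432.]), array([403., 344.])]w4 15 [array([397., 442.]), array([405., 353.])]low [389. 443.]
```

View pics/w46.png

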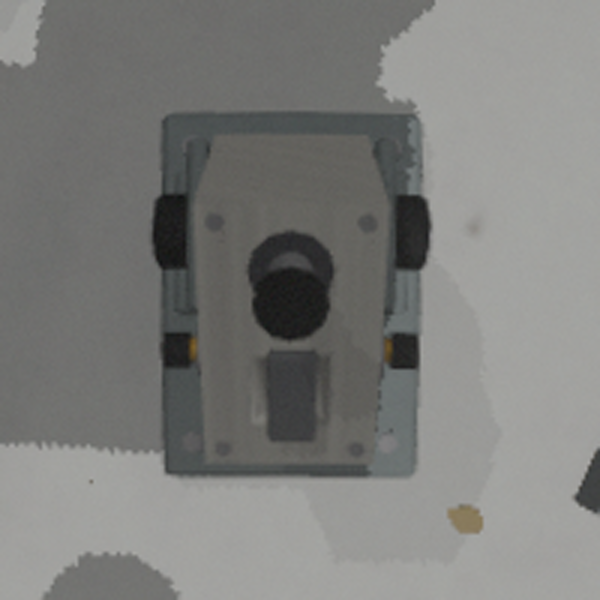

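View pics/s46.png

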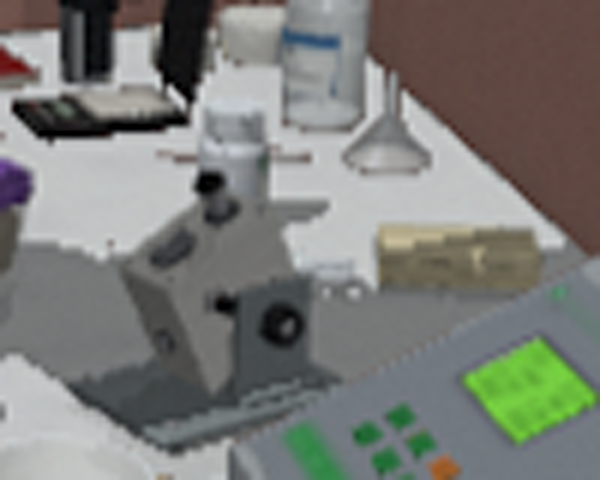

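```bash
python3 - <<'E'
from h import *
S=camera('side');T=camera('top')
cv2.imwrite('pics/f.png',np.hstack([cv2.resize(S['img'][170:350,250:420],(400,424)),cv2.resize(T['img'][110:260,270:480],(400,286))[:286] if 0 else cv2.copyMakeBorder(cv2.resize(T['img'][110:260,270:480],(400,286)),0,138,0,0,cv2.BORDER_CONSTANT)]))
p=dict(np.load('w46.npz'));b=np.load('block.npz')
print(((proj(p,'wrist',b['t']+b['R']@np.array([.034,0,.024]))-[220,0])*3))
print(pp(S,'glass_mid'),pp(T,'glass_mid'))
E
```

```text
[291.59896609 303.40710954]
[(array([279.616, 179.92 ]), 0.86), (array([308.096, 213.72 ]), 0.62), (array([352.896, 293.32 ]), 0.16)] [(array([201.408, 227.68 ]), 0.77), (array([301.12, 207.08]), 0.68)]
```

View pics/f.png

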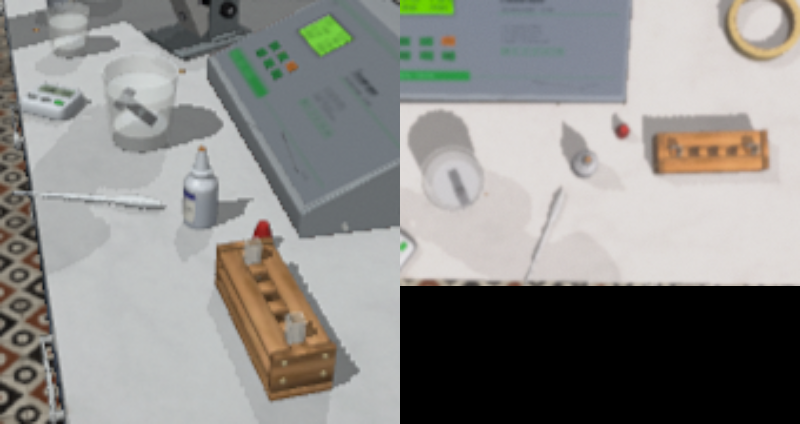

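```bash
python3 - <<'E'
from bench import *
print(hand_in()); 
E
```

```text
the job is handed in; nothing more can be done
None
```

The used cell is in the larger rinsing glass and the fresh cell is in the holder with its head flush. I handed the job in at about 37 s; the system gives no verdict.

**What I did**
1. I pressed the ejector to its hard stop, at about 28 N measured. The used cell stayed up when I let the plunger go.
2. I pulled the used cell out along the well and released it in the larger glass.
3. I took the T-headed cell from the middle slot of the rack.
4. The arm can only point straight down, so I leaned the cell in the grip by dragging its foot against an empty rack slot. I then worked it into the well.
5. I let go and pressed it home with the shut fingertips, at about 25 N against a stiff stop.

**Last checks**
- **Fresh cell:** the head's edges in the wrist picture match the fitted home height to about 1 mm, and it looks flush from the side. I could not read the side ball directly. The height and the hard stop suggest it is in the notch.
- **Ejector:** the cap is back at its "out" position.
- **Glass and used cell:** the glass stands upright where it was, with the used cell leaning inside.
- **Bystanders:** the cuvettes, dropper bottle and timer look unmoved.
- **Gripper:** it is clear of everything.

**What went wrong or disagreed**
- The T head in the rack lay across the rack, not along its length as described, so I gripped it along the rack.
- My first try at leaning the cell, in the well's mouth, did not work.
- My first estimate of the lean came out near 18° instead of the 25° needed. The well had to straighten the rest, with one brief bind at about 20 N, well under the 60 N limit.

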